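# Unlock the coin case and hold the loupe at focus over the coin

### The job

Take the red-headed key from its block, push it fully home into the cylinder of the dark wooden coin case and turn it clockwise as far as it goes, so that the green cover swings off the coin; keep the gripper's fingers off the case, its cylinder and its cover, and leave the key in the cylinder. Then pick the loupe off the bamboo tray and hold it level with its lens centred over the coin, at the height of the red line on the collar of the post, without knocking the loupe against the case or shifting the collar. Finish while still holding it there, steady in the gripper, and leave the other things on the shelf where they stand.

Things in the scene. Friction and masses are not known exactly. Their poses are not given: they have to be found in the camera images.
- case: dark wooden coin case, fixed, 90 (x) x 190 (y) x 30 mm high; origin at the centre of its underside. On its top, in its own frame: key cylinder at y=-55 mm, coin at y=+25 mm, focus post at y=+78 mm (8 mm thick steel rod, its top 135 mm above the shelf, foot 18 mm across)
- lock (a joint): angle (rad) of the key cylinder with the green cover: starts at 0 to 0.15 (cover over the coin), grows clockwise seen from above, stop at 1.3 (cover swung to the case's +x side, coin clear). Stiff by friction (about 0.05 N m), stays where it is left
- slot (a point): centre of the mouth of the key slot, on top of the key cylinder (36 mm across, 26 mm high, its top 56 mm above the shelf); turns with the cylinder: z up, x along the slot's long side. Slot 14 (x) x 10 (y) mm, 22 mm deep with a flat floor; mouth chamfered 2 mm
- cover (a point): centre of the top of the green swing cover, which is fixed to the key cylinder: a 40 mm disc, 4 mm thick, on a 14 mm wide arm, its centre 80 mm from the cylinder axis, its top 40 mm above the shelf
- coin (a point): centre of the top face of the brass coin (26 mm across), fixed on the case, 33 mm above the shelf
- mark (a point): centre of the white collar (18 mm across, 10 mm high) on the focus post, at the middle of its red line, which marks the focal height: 50 to 80 mm above the coin's top, different each time; the collar sits tight (slides only at about 6 N)
- key: key standing upright in its block; origin at the centre of the underside of its foot, z up, 40 g. Steel blade 12 (x) x 8 (y) mm, 26 mm long, its lowest 3 mm slimmed to 8 x 4; above it a red head 28 (x) x 12 (y) mm, 30 mm high (26 to 56 mm above the origin). Same after a half turn about z. In the slot fully home its foot is on the slot's floor, 22 mm below the mouth
- key_block: wooden block, fixed, 60 x 60 x 30 mm high, origin at the centre of its underside; the key stands in a 14 (x) x 10 (y) mm, 22 mm deep hole in the middle of its top
- loupe: loupe, 60 g or so, lying flat on the tray; origin at the centre of the underside of its lens ring, z up when level. Black ring 56 mm across, 12 mm high; blue bar handle 14 mm wide (y), 20 mm high (z 0 to 20 mm), from x=-34 to x=-109 mm
- lens (a point): centre of the loupe's lens, 6 mm above the loupe's origin
- grip (a point): good grip point on the loupe's handle, x=-52 mm, 10 mm above the loupe's underside; x axis points along the handle to the lens
- tray: bamboo tray, loose, 210 (x) x 150 (y) mm, rim 12 mm high and 5 mm thick, floor 5 mm thick; origin at the centre of its underside
- jar: bystander: closed brown jar with white cap, 70 mm across, 100 mm high, origin under its centre
- tin: bystander: lidded aluminium tin, 84 mm across, 64 mm high, origin under its centre
- cup: bystander: yellow melamine cup, 76 mm across, 85 mm high, origin under its centre
- glasses_case: bystander: blue spectacles case, 160 x 60 x 40 mm, origin under its centre
- pill_box: bystander: white weekly pill box with blue lids, 60 x 150 x 26 mm, origin under its centre
Mind the look-alikes: they are no part of the job. What is meant by the loupe is not purple, and is the larger of those in its own colour. Leave any blue look-alike of the case alone.

How it is judged (in metres and radians):
On the way, in this order (a step that is already met when the one before it is completed fails the run):
1. the key is fully home in the cylinder, cover still over the coin (z of key in the frame of slot below -0.017 m and horizontal distance between key and slot below 0.004 m and angle between the z axis of key and the z axis of slot, either way round below 0.15 rad and value of joint lock below 0.45 rad), for 0.2 s.
2. the cylinder is turned to its stop with the key in it (z of key in the frame of slot below -0.017 m and horizontal distance between key and slot below 0.004 m and angle between the z axis of key and the z axis of slot, either way round below 0.15 rad and value of joint lock above 1.15 rad), for 0.2 s.
At the end, for the whole second after the job is handed in: Key home (within 5 mm of the slot floor), cylinder over 1.12 of 1.3 rad; loupe held still in the fingers, touching neither case nor key, lens centre within 10 mm of the coin centre seen from above and within 7 mm of the red line height, tilt under 0.10 rad (value of joint lock above 1.12 rad and z of key in the frame of slot below -0.017 m and horizontal distance between key and slot below 0.004 m and angle between the z axis of key and the z axis of slot, either way round below 0.15 rad and horizontal distance between lens and coin below 0.01 m and z of lens in the frame of mark between -0.007 and 0.007 m and angle between loupe's own z axis and vertical below 0.1 rad and contact force between the fingers and loupe above 1 N and contact force between loupe and case below 0.2 N and contact force between loupe and key below 0.2 N and linear speed of loupe below 0.02 m/s and angular speed of loupe below 0.2 rad/s); the arm keeps its last pose, push and grip.
It fails at once if the fingers touch the case, its cylinder, cover or post (over 1.5 N) (contact force between the fingers and case above 1.5 N).
It fails at once if the loupe is knocked against the case (over 3 N) (contact force between loupe and case above 3 N).
It fails at once if the collar is shifted by over 5 mm (distance of mark from where it was at the start of the episode above 0.005 m).
It fails at once if a bystander or the tray is shifted by over 30 mm or tipped (distance of any of jar, tin, cup, glasses_case, pill_box, tray from where it was at the start of the episode above 0.03 m or angle between any of jar, tin, cup, glasses_case, pill_box, tray's own z axis and vertical above 0.5 rad).
It also fails if it takes over 72 s, if anything falls off the work surface, if the arm or the gripper's body presses on something with over 40 N, if the wrist force passes 120 N, or if a joint passes its speed limit or range.

### The arm

A 7-joint arm with a two-finger parallel gripper is mounted at the origin on the work surface. World frame = base frame: x ahead of the robot, y to its left, z up, the work surface at z = 0. Lengths are in m, angles in degrees, forces in N, time in s.
With the tool pointing down it reaches from about 0.425 to 0.875 m from the base axis. Payload 9.9 kg.
Tool frame: the origin (TCP) lies midway between the tips of the shut fingers; the grasp point (between the pads) lies 19 mm behind it; z points along the fingers, x is the direction in which the jaws open and shut, and the axes are right-handed (so a half turn about z gives the same grasp; the last joint's range is limited). The gripper opens to 85 mm and grips with 20 to 120 N. Pads are 22 mm wide; open, the fingers measure 114 mm over their backs; the gripper's body (76 mm by 85 mm) begins 54 mm behind the grasp point. The pads swing forward as they close: fully open they stand 13 mm farther back than shut.
Start: joints at [-71.78, 32.985, 1.427, 82.34, -0.859, 64.687, -3.237], TCP at [0.264, 0.621, 0.201] pointing down, gripper open.
Joint ranges: [-157.87, 157.87], [-19.46, 123.44], [-87.15, 90], [11.01, 140.99], [-62.26, 242.26], [9.8, 113.94], [-161.44, 161.44]. Speed limits (degrees/s): [127.2, 127.2, 172.46, 172.46, 180, 180, 180].

### API

Orientations are given as a 3x3 rotation matrix whose columns are the frame's x, y, z axes.
In Python, from bench import readout, imaging, order, models gives the robot as it stands.
- The arm moves only by the tool servo_tool, never from a script. Its argument "moves" is a list of rows, each an object of numbers: "x", "y", "z": the shift along the tool's x, y, z in m; "yaw": the turn about the tool's z in degrees; "claw": the finger opening in m, from 0 to 0.0854. In form: [{"x": .., "y": .., "z": .., "yaw": .., "claw": ..}, ...]. A call has 1 to 10 rows; each row shifts and turns the commanded pose from where the row before left it, along the tool's axes as they then stand; what a row does not reach is not made up. A row lasts 1/10 s, in which the tool goes at most 50 mm and 8.59 degrees, less where a joint would pass 70% of its speed; a pose out of reach is approached as far as the arm can. A call is refused whole if a number of a shift passes 0.05 or a number of a turn 8.59, either way. A call with a gripper value outside its range is refused whole. The fingers move at their own pace and stop on an object; the grip force is fixed at half the most. Time passes only in rows, so rows that do not move let the fingers close. It gives the time, the measured TCP pose, the force and the opening at its end, in the units of the state.
- readout.get_state(): the state, without advancing time (a new reading comes with each control period).
- imaging.grab_frame(name): name is "side" or "top"; returns a dict with "frame" (420x560x3 uint8, red, green, blue), "K" (3x3 intrinsics, pixels), "cam_to_world" (4x4, takes a point from camera to world coordinates). Camera axes: x right, y down, z forward; pixel columns grow to the right and rows downward; lengths in m; the calibration is good to about 2 mm. A picture is of the moment at which its call begins. There is no depth.
- order.job_done(): hands the job in, once; it reports no verdict.
Trained networks look in the newest picture that a camera, given by its name, has taken for a name from the list of things; names that differ only in an ending like _2 or _b are one class to them, and where a whole thing is asked for, a point or a joint stands for the part that bears it (a point fixed in the world has none). Each returns a list of dicts, best first, with "score" (0 to 1); they miss things now and then, are a little off and sometimes report something else, mostly with a low value. They report only what shows in the picture. A call takes as long as a camera call. They do not tell look-alikes from the thing itself.
- models.find_in(query, camera): "centre" ([x, y, z] in m, in world coordinates, good to about 4 mm: the middle of the surface that is visible of it).
The state is a dict: "time_s": time; "joints": joint angles; "qvel": joint speeds; "effort": joint torques, N m; "tcp_pos": TCP position; "tcp_rot": TCP orientation; "contact_force": force on the tool from outside, world axes, zero at the start; "moment": the same for the moment, N m; "finger_gap": finger opening in m.
Only numpy, scipy, OpenCV 4.12 (cv2) and the standard library are available. Lean on these libraries where they do the work, as an engineer would, in place of code of your own. Each camera call takes 0.05 s, during which the arm holds its last target. There are 200 camera calls.

## Working session

There is one attempt and no reset: what is moved stays moved. The work goes in short steps, Python scripts to look and compute and a tool call to move; the robot and the scene stay as the last step left them, time stands still between calls to the robot, and variables do not carry over. Pictures are saved under pics/ and viewed, about 8 in all and at most 12, crops included, and the job is handed in when it is done.

Besides the shell and the picture viewer there is one more tool, called after "Emit:" as a command line: name --argument value ..., lists and objects as JSON in quotes. servo_tool: Moves the arm, as the interface text tells. Its arguments: {"type":"object","properties":{"moves":{"type":"array"}},"required":["moves"]}

```bash
mkdir -p pics; cat > h.py <<'E'
import numpy as np, cv2
from bench import readout, imaging, order, models
def grab(n,save=None):
    f=imaging.grab_frame(n)
    if save: cv2.imwrite('pics/'+save,cv2.cvtColor(f['frame'],cv2.COLOR_RGB2BGR))
    return f
def ray(f,u,v,z):
    K,T=np.array(f['K']),np.array(f['cam_to_world'])
    d=T[:3,:3]@np.linalg.inv(K)@[u,v,1]; o=T[:3,3]
    return o+d*(z-o[2])/d[2]
def proj(f,p):
    K,T=np.array(f['K']),np.array(f['cam_to_world'])
    c=T[:3,:3].T@(np.array(p)-T[:3,3]); q=K@c; return q[:2]/q[2]
E
python3 - <<'E'
from h import *
np.set_printoptions(precision=3,suppress=True)
ims=[]
for n in('side','top'):
    f=grab(n,n+'0.png'); print(n,np.array(f['K']).tolist(),np.array(f['cam_to_world']))
    for q in 'case lock slot cover coin mark key key_block loupe lens grip tray jar tin cup glasses_case pill_box'.split():
        try: print(q,[(np.round(d['centre'],3).tolist(),np.round(proj(f,d['centre'])).astype(int).tolist(),round(d['score'],2)) for d in models.find_in(q,n)[:4]])
        except Exception as e: print(q,e)
print(readout.get_state())
E
```

```text
side [[425.49385894578285, 0.0, 281.8686496525768], [0.0, 425.49385894578285, 208.6597985991586], [0.0, 0.0, 1.0]] [[ 0.94  -0.254  0.23   0.263]
 [-0.342 -0.693  0.634 -0.763]
 [-0.002 -0.675 -0.738  0.953]
 [ 0.     0.     0.     1.   ]]
case [([0.291, 0.186, 0.028], [184, 195], 0.97), ([0.655, 0.396, 0.029], [274, 130], 0.78), ([0.517, -0.006, 0.032], [275, 220], 0.56), ([0.566, -0.307, 0.015], [335, 306], 0.44)]
lock [([0.288, 0.156, 0.04], [184, 199], 0.79), ([0.524, -0.03, 0.04], [280, 223], 0.76), ([0.67, 0.369, 0.036], [281, 132], 0.76)]
slot [([0.518, -0.03, 0.039], [278, 224], 0.87), ([0.67, 0.37, 0.038], [281, 131], 0.65), ([0.291, 0.157, 0.041], [185, 199], 0.51)]
cover [([0.52, -0.028, 0.04], [279, 223], 0.93), ([0.67, 0.372, 0.038], [280, 131], 0.63), ([0.291, 0.16, 0.042], [185, 198], 0.58)]
coin [([0.291, 0.185, 0.031], [184, 195], 0.83), ([0.509, -0.007, 0.03], [273, 221], 0.7), ([0.654, 0.397, 0.03], [274, 130], 0.58)]
mark []
key [([0.493, 0.276, 0.055], [239, 155], 0.6), ([0.526, -0.314, 0.004], [321, 315], 0.49)]
key_block [([0.482, 0.256, 0.032], [238, 165], 0.8
[... 2847 characters left out ...]
221], 0.67)]
glasses_case [([0.448, 0.501, 0.039], [101, 233], 0.88)]
pill_box [([0.509, -0.515, 0.023], [456, 221], 0.59), ([0.516, 0.009, 0.027], [274, 214], 0.59)]
{'time_s': 1.8, 'joints': array([-71.78 ,  32.985,   1.426,  82.34 ,  -0.86 ,  64.687,  -3.239]), 'qvel': array([-0.106, -0.027, -0.01 , -0.081, -0.035, -0.029, -0.09 ]), 'effort': array([ -0.   , -76.549,   2.249, -28.629,   0.015,   0.003,  -0.   ]), 'tcp_pos': array([0.264, 0.621, 0.201]), 'tcp_rot': array([[ 0.391,  0.92 , -0.   ],
       [ 0.92 , -0.391, -0.   ],
       [-0.   , -0.   , -1.   ]]), 'contact_force': array([-0.322, -0.128,  0.379]), 'moment': array([ 0.021,  0.033, -0.042]), 'finger_gap': 0.08548686506022134}
```

```bash
python3 -c "
import cv2
for n in('side','top'): cv2.imwrite('pics/%s0b.png'%n,cv2.resize(cv2.imread('pics/%s0.png'%n),(800,600),interpolation=cv2.INTER_CUBIC))"
```

```text
(no output)
```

View pics/top0b.png

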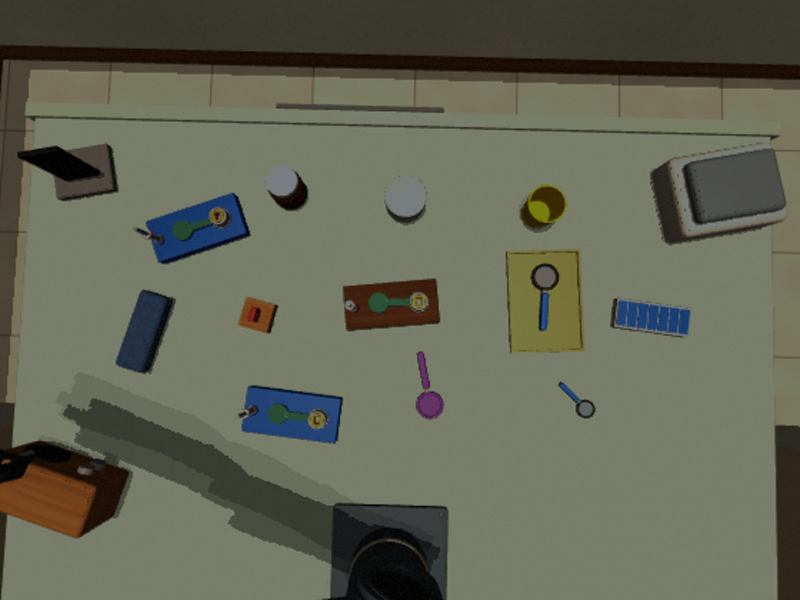

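View pics/side0b.png

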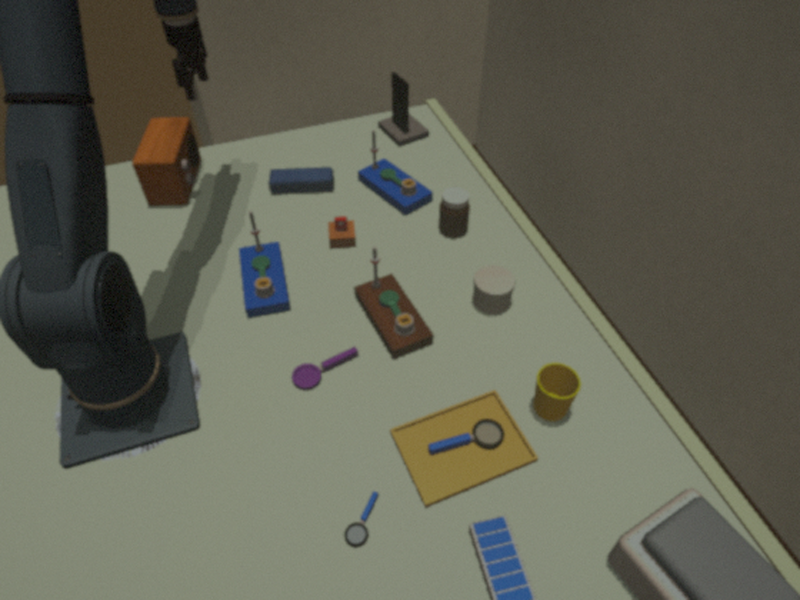

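```bash
python3 - <<'E'
import cv2,numpy as np
t=cv2.imread('pics/top0.png'); s=cv2.imread('pics/side0.png')
r=lambda im,x,y,w,h,W,H: cv2.resize(im[y:y+h,x:x+w],(W,H),interpolation=cv2.INTER_CUBIC)
o=np.zeros((600,800,3),np.uint8)
o[:300,:480]=r(t,232,188,80,50,480,300)
o[:300,500:800]=r(t,158,196,50,50,300,300)
o[300:,:280]=r(t,348,172,70,75,280,300)
o[300:,290:560]=r(s,240,170,75,83,270,300)
o[300:,570:800]=r(s,215,145,46,60,230,300)
cv2.imwrite('pics/crop1.png',o)
E
```

```text
(no output)
```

View pics/crop1.png

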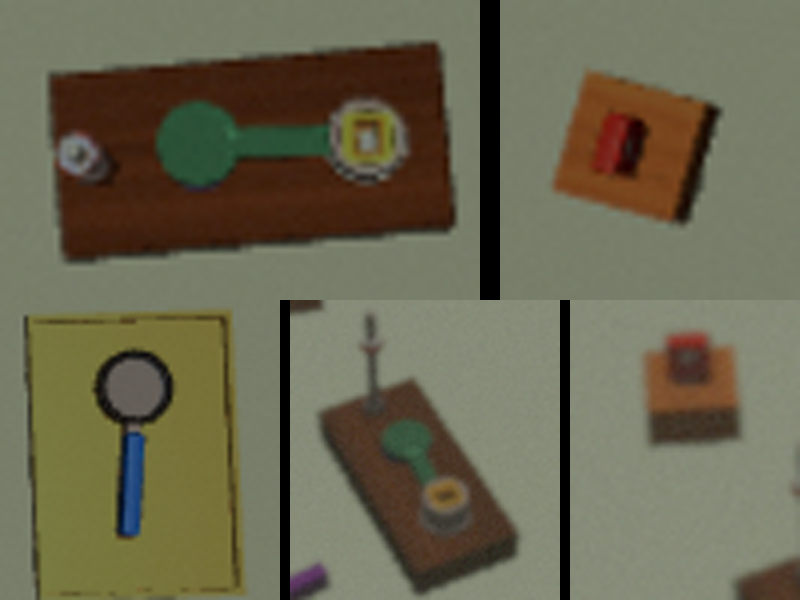

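The task's case is the dark wooden one (top px 274,213), not the blue ones at (137,160) and (203,289). The loupe is the larger blue-handled one on the tray (382,198), not the small one (407,283) or the purple one (298,280). The key is the red head at (180,220). The crop confirms all three. Next I fit the poses.

```bash
cat >> h.py <<'E'
from scipy.optimize import minimize
def box(lx,ly,z0,z1,cx=0,cy=0):
    return [(cx+sx*lx/2,cy+sy*ly/2,z) for sx in(-1,1) for sy in(-1,1) for z in(z0,z1)]
def cyl(r,z0,z1,cx=0,cy=0):
    return [(cx+r*np.cos(a),cy+r*np.sin(a),z) for a in np.arange(0,6.28,.4) for z in(z0,z1)]
def place(P,p):
    c,s=np.cos(p[2]),np.sin(p[2]); P=np.array(P)
    return np.c_[p[0]+c*P[:,0]-s*P[:,1],p[1]+s*P[:,0]+c*P[:,1],P[:,2]]
def fit(frames,masks,parts,p0,step=(.006,.006,.1)):
    S=4
    ms=[]
    for f,m in zip(frames,masks):
        ms.append(cv2.resize(m.astype(np.float32),None,fx=S,fy=S,interpolation=cv2.INTER_LINEAR))
    def cost(p):
        t=0
        for f,m in zip(frames,ms):
            r=np.zeros(m.shape,np.uint8)
            for P in parts:
                q=np.array([(proj(f,x)+.5)*S-.5 for x in place(P,p)])
                cv2.fillConvexPoly(r,cv2.convexHull(np.round(q*16).astype(np.int32)),1,cv2.LINE_AA,4)
            i=np.minimum(r,m).sum(); u=np.maximum(r,m).sum(); t+=1-i/u
        return t
    best=None
    for da in(0,.05,-.05):
        x=np.array(p0)+[0,0,da]
        sim=np.vstack([x]+[x+np.eye(3)[i]*step[i] for i in range(3)])
        o=minimize(cost,x,method='Nelder-Mead',options=dict(initial_simplex=sim,xatol=1e-4,fatol=1e-5,maxiter=150))
        if best is None or o.fun<best.fun:best=o
    return best.x,best.fun
def hsvmask(f,lo,hi,c,r):
    h=cv2.cvtColor(f['frame'],cv2.COLOR_RGB2HSV); h[...,0]=(h[...,0].astype(int)+30)%180
    m=cv2.inRange(h,lo,hi)>0
    w=np.zeros(m.shape,np.uint8); cv2.circle(w,tuple(int(v) for v in c),r,1,-1)
    return m&(w>0)
E
cat > m1.py <<'E'
from h import *
np.set_printoptions(precision=4,suppress=True)
S=grab('side');T=grab('top')
def mk(f,p,r,fn):
    c=proj(f,p); m=fn(f,c,r).astype(np.uint8)
    n,l,s,_=cv2.connectedComponentsWithStats(m)
    if n>1: m=(l==1+s[1:,4].argmax()).astype(np.uint8)
    q=cv2.findContours(m,0,2)[0]; 
    return m,q
# hues shifted +30
red=lambda f,c,r:hsvmask(f,(20,130,30),(38,255,255),c,r)
blue=lambda f,c,r:hsvmask(f,(125,90,40),(160,255,255),c,r)
def run(name,p3,r,fn,parts,p0,hull=False):
    for fr in([T],[S],[S,T]):
        ms=[]
        for f in fr:
            m,q=mk(f,p3,r,fn)
            if hull: cv2.fillConvexPoly(m,cv2.convexHull(np.vstack(q)),1)
            ms.append(m)
        x,c=fit(fr,ms,parts,p0); print(name,len(fr),[int(m.sum()) for m in ms],x,np.degrees(x[2]),round(c,3))
run('key',(.488,.274,.05),14,red,[box(28,12,34,64)] and [np.array(box(.028,.012,.034,.064))],(.49,.274,-.2))
run('handle',(.51,-.305,.02),26,blue,[box(.075,.014,.005,.025,-.0715)],(.572,-.302,0))
def dark(f,c,r):
    h=cv2.cvtColor(f['frame'],cv2.COLOR_RGB2HSV).astype(int); R,G,B=[f['frame'][...,i].astype(int) for i in range(3)]
    w=np.zeros(R.shape,np.uint8); cv2.circle(w,tuple(int(v) for v in c),r,1,-1)
    return (R-B>12)&(R<120)&(R-G>8)&(w>0)
run('case',(.52,.01,.03),48,dark,[box(.09,.19,0,.03)],(.517,.009,0),True)
for f,n in((T,'top'),(S,'side')):
    h=cv2.cvtColor(f['frame'],cv2.COLOR_RGB2HSV)
    g=cv2.inRange(h,(50,80,20),(90,255,255)); 
    w=np.zeros(g.shape,np.uint8); cv2.circle(w,tuple(int(v) for v in proj(f,(.52,.01,.04))),30,1,-1)
    m=cv2.moments((g>0).astype(np.uint8)*w); print(n,'green c',m['m10']/m['m00'],m['m01']/m['m00'],m['m00'])
# enlarged slots
o=np.zeros((400,800,3),np.uint8)
for i,(f,n) in enumerate(((T,'top'),(S,'side'))):
    x,y=np.round(proj(f,(.521,-.045,.056))).astype(int); print(x,y)
    a=f['frame'][y-14:y+14,x-14:x+14,::-1]; o[:,400*i:400*i+400]=cv2.resize(a,(400,400),interpolation=cv2.INTER_CUBIC)
cv2.imwrite('pics/slot.png',o)
E
python3 m1.py
```

```text
key 1 [64] [ 0.4906  0.2828 -0.2286] -13.097975793199494 0.191
key 1 [20] [ 0.4906  0.2848 -0.2084] -11.93832243233137 0.767
key 2 [20, 64] [ 0.4906  0.2828 -0.2319] -13.289708484061574 0.96
handle 1 [121] [ 0.5857 -0.3033 -0.0332] -1.8995165246609735 0.33
handle 1 [156] [ 0.5881 -0.2932  0.0892] 5.110446378399309 0.449
handle 2 [156, 121] [ 0.5856 -0.3008 -0.0017] -0.09726777514843155 0.787
case 1 [2078] [0.5198 0.0116 0.1133] 6.492810862020072 0.033
case 1 [1549] [0.5216 0.0252 0.0699] 4.00518262028717 0.17
case 2 [1549, 2078] [0.5198 0.0118 0.11  ] 6.3045224593107125 0.222
top green c 269.3794642857143 211.34375 224.0
side green c 273.1578947368421 210.06578947368422 76.0
293 212
281 224
```

View pics/slot.png

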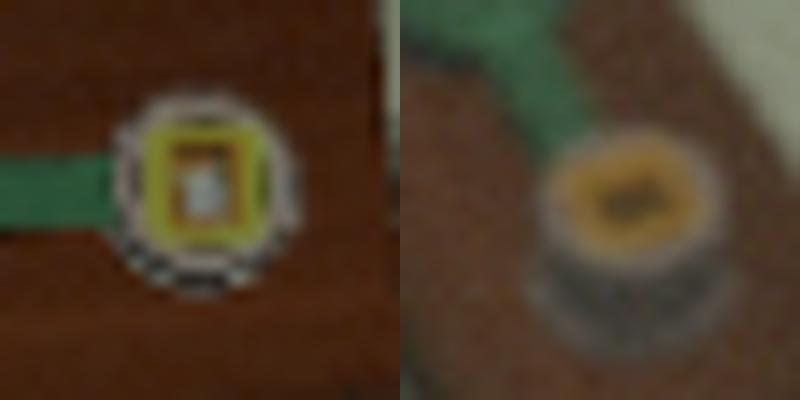

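```bash
cat > m2.py <<'E'
from h import *
np.set_printoptions(precision=4,suppress=True)
def avg(n):
    fs=[grab(n) for _ in range(4)]; f=dict(fs[0]); f['frame']=np.mean([a['frame'] for a in fs],0).astype(np.uint8); return f
S=avg('side');T=avg('top'); np.save('avg.npy',[T,S],allow_pickle=True)
def win(f,p,r):
    w=np.zeros(f['frame'].shape[:2],np.uint8); cv2.circle(w,tuple(int(v) for v in proj(f,p)),r,1,-1); return w>0
def big(m):
    m=m.astype(np.uint8); n,l,s,_=cv2.connectedComponentsWithStats(m); return (l==1+s[1:,4].argmax()).astype(np.uint8)
def warm(f,p,r,t):  # red minus blue above table
    a=f['frame'].astype(int); d=a[...,0]-a[...,2]; w=win(f,p,r)
    return big((d>t)&w)
def bl(f,p,r):
    a=f['frame'].astype(int); return big((a[...,2]-a[...,0]>5)&win(f,p,r))
blk=[box(.06,.06,0,.03),box(.028,.012,.03,.064)]
def go(name,fn,parts,p0):
    for fr,nm in(([T],'top'),([S],'side'),([T,S],'both')):
        ms=[fn(f) for f in fr]; x,c=fit(fr,ms,parts,p0); print(name,nm,[int(m.sum()) for m in ms],x,round(np.degrees(x[2]),1),round(c,3))
go('blk',lambda f:warm(f,(.49,.274,.03),24,30),blk,(.488,.276,-.23))
go('handle',lambda f:bl(f,(.51,-.305,.02),28),[box(.075,.014,.005,.025,-.0715)],(.58,-.302,-.03))
def ring(f):
    a=f['frame'].astype(int); m=(a.max(2)<200)&(a[...,0]-a[...,2]<25)&(a[...,2]-a[...,0]<12)&win(f,(.575,-.302,.012),16); return big(m)
go('ring',ring,[cyl(.028,.005,.017)],(.58,-.302,0))
def tri(pt,ps):
    A=[];
    for f,u in((T,pt),(S,ps)):
        o=np.array(f['cam_to_world'])[:3,3]; d=ray(f,*u,0)-o; d/=np.linalg.norm(d); A.append((np.eye(3)-np.outer(d,d),o))
    return np.linalg.solve(sum(a for a,_ in A),sum(a@o for a,o in A))
print('slot top',ray(T,292.92,210.45,.056),'side',ray(S,282.95,223.3,.056),'tri',tri((292.92,210.45),(282.95,223.3)))
for z,r in((0.03,0),):
    q=[]
    for f in(T,S):
        a=f['frame'].astype(int); g=big((a[...,1]-a[...,0]>12)&win(f,(.519,.018,.04),22))
        d=cv2.distanceTransform(np.kron(g,np.ones((8,8),np.uint8)),cv2.DIST_L2,5)
        ys,xs=np.where(d>d.max()-1.5); u=(xs.mean()+.5)/8-.5; v=(ys.mean()+.5)/8-.5
        q.append((u,v)); print('cover',u,v,d.max()/8,int(g.sum()),ray(f,u,v,.04))
    print('cover tri',tri(*q))
E
python3 m2.py
```

```text
blk top [457] [ 0.4917  0.2856 -0.2418] -13.9 0.105
blk side [277] [ 0.495   0.3034 -0.1262] -7.2 0.307
blk both [457, 277] [ 0.4918  0.2858 -0.2243] -12.8 0.431
handle top [135] [ 0.5863 -0.3024 -0.0247] -1.4 0.254
handle side [205] [ 0.5868 -0.2994  0.0123] 0.7 0.286
handle both [135, 205] [ 0.5862 -0.302  -0.0199] -1.1 0.544
ring top [293] [ 0.5851 -0.3024 -0.0113] -0.6 0.141
ring side [342] [ 0.5837 -0.3038 -0.0075] -0.4 0.207
ring both [293, 342] [ 0.5845 -0.3025 -0.0081] -0.5 0.353
slot top [ 0.5253 -0.0434  0.056 ] side [ 0.5264 -0.0447  0.056 ] tri [ 0.5261 -0.0437  0.0548]
cover 264.51838235294116 211.49632352941177 6.3968987 228 [0.5213 0.0369 0.04  ]
cover 272.45454545454544 208.45454545454547 5.0722866 139 [0.5219 0.0318 0.04  ]
cover tri [0.5226 0.0369 0.0344]
```

```bash
cat >> h.py <<'E'
def plan(tgt,head=None,pos=None,rot=None):
    """tool-frame shift needed (no yaw first), then yaw"""
    s=readout.get_state(); R=np.array(s['tcp_rot']) if rot is None else rot; p=np.array(s['tcp_pos']) if pos is None else np.array(pos)
    d=R.T@(np.array(tgt)-p); h=np.degrees(np.arctan2(R[1,0],R[0,0]))
    n=int(np.ceil(np.linalg.norm(d)/.048)); print('pos',np.round(p,4),'head',round(h,2),'tilt',np.round(R[:,2],4),'shift',np.round(d,4),'rows',n,'each',np.round(d/max(n,1),4),'yaw',None if head is None else round((h-head+180)%360-180,2),'joints',np.round(s['joints'],1),'t',s['time_s'],'F',np.round(s['contact_force'],1),'gap',round(s['finger_gap'],4))
E
python3 - <<'E'
from h import *
plan((.491,.285,.14),76.3)
T=np.load('avg.npy',allow_pickle=True)[0]
print(ray(T,177.1,219.4,.064))
E
```

```text
pos [0.264  0.6212 0.2011] head 66.98 tilt [-0. -0. -1.] shift [-0.2207  0.3404  0.0611] rows 9 each [-0.0245  0.0378  0.0068] yaw -9.32 joints [-71.8  33.    1.4  82.3  -0.9  64.7  -3.2] t 2.3 F [-0.2  0.  -0.2] gap 0.0856
[0.49071078 0.27960942 0.064     ]
```

```bash
python3 - <<'E'
from h import *
np.set_printoptions(precision=4,suppress=True)
T,S=np.load('avg.npy',allow_pickle=True)
a=T['frame'].astype(int)
print(a[208:233,168:200,0]); print(a[214:228,172:190,1])
for z,u,v in((.03,179.5,219.7),): print(ray(T,u,v,z))
print([proj(T,(.491,y,.064)) for y in(.275,.28,.285)], proj(T,(.491,.279,.03)))
for y in(.275,.28,.285):print(proj(S,(.491,y,.064)))
E
python3 - <<'E'
import cv2,numpy as np
T,S=np.load('avg.npy',allow_pickle=True)
o=[]
for f,(x,y) in((T,(180,220)),(S,(238,160))):
    o.append(cv2.resize(f['frame'][y-18:y+18,x-18:x+18,::-1],(396,396),interpolation=cv2.INTER_NEAREST))
cv2.imwrite('pics/kb.png',np.clip(np.hstack(o)*1.6,0,255).astype(np.uint8))
E
```

```text
[[119 119 119 119 120 119 120 112 108 115 116 118 117 120 119 119 119 119
  120 119 119 119 119 119 119 119 120 119 119 119 119 119]
 [119 120 118 119 120 120 120 120 120 108  96 109 107 116 118 118 117 119
  119 119 118 119 119 119 119 119 119 119 119 119 119 119]
 [119 119 120 118 119 119 119 120 121 120 120 120 120 108 109 110 107 117
  119 119 119 119 119 119 119 118 119 119 119 119 119 119]
 [119 120 119 115 116 115 117 119 120 120 120 120 120 120 121 120 118 117
  111 118 117 115 117 117 119 119 119 120 119 120 119 119]
 [119 119 119 120 118 117 116 117 119 120 120 119 120 120 121 119 120 120
  120 120 109  95 108 107 114 114 118 119 120 120 119 119]
 [119 119 119 120 120 120 121 118 114 115 116 117 119 119 120 120 120 120
  120 120 120 120 120 118  77  79 109 118 119 119 119 119]
 [119 119 120 120 120 121 120 119 100 116 117 115 113 114 116 118 119 119
  119 120 120 121 120 101  47  27  60 113 119 120 118 119]
 [119 119 119 119 120 120 120 116 120 121 105  93  85 108 118 117 115 115
  117 118 119 119 120  97  43  30  76 116 119 119 119 120]
 [119 117 114 114 117 119 120 120 12
[... 2515 characters left out ...]
 65 32 27 34 43 15 27 11 17 56 64 69 68 69 69 69 69]
 [65 63 35 30 36 40 16 33  9 20 59 61 63 65 66 67 69 66]
 [62 49 32 32 37 30  9 22  9 24 61 64 64 64 63 63 65 54]
 [62 48 32 34 40 16 16  8 14 41 64 65 66 64 64 64 64 49]
 [63 40 35 37 44 13  2  1 16 63 67 66 66 65 65 66 66 34]
 [66 54 34 41 42 21  7  9 32 60 64 66 67 69 67 68 66 27]
 [71 68 68 66 54 53 42 35 41 62 63 62 63 63 66 68 55 22]
 [69 70 70 70 70 69 67 67 67 67 66 65 64 65 64 64 34 17]
 [64 65 67 69 68 69 70 69 68 68 68 68 66 66 66 64 33 16]]
[0.4915 0.2815 0.03  ]
[array([178.751 , 219.3426]), array([176.9651, 219.2927]), array([175.1792, 219.2429])] [180.3596 219.8943]
[238.3714 153.4051]
[237.9406 152.4567]
[237.5117 151.5128]
```

View pics/kb.png

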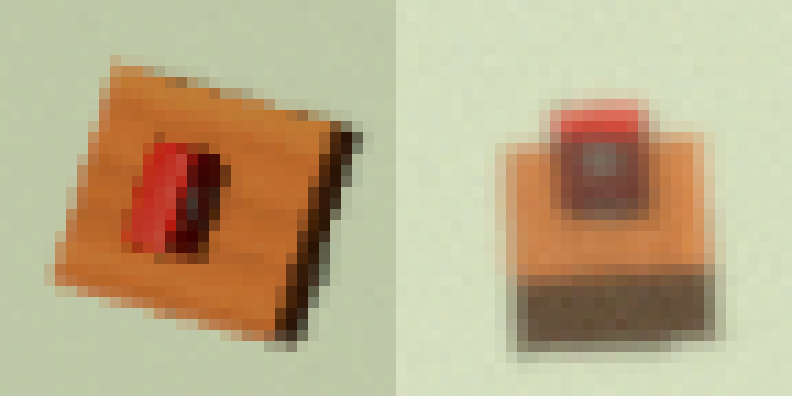

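Emit:
servo_tool --moves '[{"x": -0.0245,"y": 0.038,"claw": 0.05},{"x": -0.0245,"y": 0.038,"claw": 0.05},{"x": -0.0245,"y": 0.038,"claw": 0.05},{"x": -0.0245,"y": 0.038,"claw": 0.05},{"x": -0.0245,"y": 0.038,"claw": 0.05},{"x": -0.0245,"y": 0.038,"claw": 0.05},{"x": -0.0245,"y": 0.038,"claw": 0.05},{"x": -0.0245,"y": 0.038,"claw": 0.05},{"x": -0.0245,"y": 0.038,"z": 0.03,"claw": 0.05},{"yaw": -8.5,"z": 0.03,"claw": 0.05}]'

```text
invalid input at $.moves[0]: expected keys x, y, z, yaw, claw
```

Emit:
servo_tool --moves '[{"x": -0.0245,"y": 0.038,"z": 0,"yaw": 0,"claw": 0.05},{"x": -0.0245,"y": 0.038,"z": 0,"yaw": 0,"claw": 0.05},{"x": -0.0245,"y": 0.038,"z": 0,"yaw": 0,"claw": 0.05},{"x": -0.0245,"y": 0.038,"z": 0,"yaw": 0,"claw": 0.05},{"x": -0.0245,"y": 0.038,"z": 0,"yaw": 0,"claw": 0.05},{"x": -0.0245,"y": 0.038,"z": 0,"yaw": 0,"claw": 0.05},{"x": -0.0245,"y": 0.038,"z": 0,"yaw": 0,"claw": 0.05},{"x": -0.0245,"y": 0.038,"z": 0,"yaw": 0,"claw": 0.05},{"x": -0.0245,"y": 0.038,"z": 0.03,"yaw": 0,"claw": 0.05},{"x": 0,"y": 0,"yaw": -8.5,"z": 0.03,"claw": 0.05}]'

```text
time_s: 3.3
tcp_pos: [0.4952, 0.2813, 0.144]
tcp_rot: [[0.258, 0.966, 0.005], [0.966, -0.258, -0.002], [-0.0, 0.005, -1.0]]
contact_force: [0.2, -0.7, -0.6]
finger_gap: 0.05
```

```bash
python3 - <<'E'
from h import *
plan((.491,.2825,.040),76.3)
E
```

```text
pos [0.4952 0.2813 0.144 ] head 75.02 tilt [ 0.0048 -0.0016 -1.    ] shift [ 1.00e-04 -4.90e-03  1.04e-01] rows 3 each [ 0.     -0.0016  0.0347] yaw -1.28 joints [-35.5  27.2   1.6 103.3  -0.6  49.3  41.3] t 3.3 F [ 0.2 -0.7 -0.6] gap 0.05
```

Emit:
servo_tool --moves '[{"x": 0,"y": 0,"z": 0.02,"yaw": 0,"claw": 0.05},{"x": 0,"y": 0,"z": 0.02,"yaw": 0,"claw": 0.05},{"x": 0,"y": 0,"z": 0,"yaw": 0,"claw": 0.05},{"x": 0,"y": 0,"z": 0,"yaw": 0,"claw": 0.05}]'

```text
time_s: 3.7
tcp_pos: [0.4906, 0.2876, 0.1038]
tcp_rot: [[0.251, 0.968, -0.0], [0.968, -0.251, -0.0], [-0.0, -0.0, -1.0]]
contact_force: [0.7, 0.0, 0.4]
finger_gap: 0.0503
```

```bash
python3 - <<'E'
from h import *
plan((.491,.2825,.040),76.3)
E
```

```text
pos [0.4906 0.2876 0.1038] head 75.48 tilt [-2.e-04 -2.e-04 -1.e+00] shift [-0.0048  0.0016  0.0638] rows 2 each [-0.0024  0.0008  0.0319] yaw -0.82 joints [-35.8  30.    1.  105.7  -0.7  44.3  41.1] t 3.7 F [0.7 0.  0.4] gap 0.0503
```

Emit:
servo_tool --moves '[{"x": -0.0048,"y": 0.0016,"z": 0,"yaw": -0.8,"claw": 0.05},{"x": 0,"y": 0,"z": 0.02,"yaw": 0,"claw": 0.05},{"x": 0,"y": 0,"z": 0.02,"yaw": 0,"claw": 0.05},{"x": 0,"y": 0,"z": 0.014,"yaw": 0,"claw": 0.05},{"x": 0,"y": 0,"z": 0.01,"yaw": 0,"claw": 0.05},{"x": 0,"y": 0,"z": 0,"yaw": 0,"claw": 0.03},{"x": 0,"y": 0,"z": 0,"yaw": 0,"claw": 0.018}]'

```text
time_s: 4.4
tcp_pos: [0.4913, 0.2826, 0.0402]
tcp_rot: [[0.237, 0.971, 0.001], [0.971, -0.237, 0.0], [0.001, 0.001, -1.0]]
contact_force: [0.3, -0.5, 0.6]
finger_gap: 0.0219
```

Emit:
servo_tool --moves '[{"x": 0,"y": 0,"z": 0,"yaw": 0,"claw": 0.0},{"x": 0,"y": 0,"z": 0,"yaw": 0,"claw": 0.0},{"x": 0,"y": 0,"z": 0,"yaw": 0,"claw": 0.0},{"x": 0,"y": 0,"z": 0,"yaw": 0,"claw": 0.0}]'

```text
time_s: 4.8
tcp_pos: [0.491, 0.2825, 0.0397]
tcp_rot: [[0.237, 0.971, 0.0], [0.971, -0.237, 0.0], [0.0, 0.0, -1.0]]
contact_force: [-0.3, -0.2, 0.1]
finger_gap: 0.0002
```

```bash
python3 - <<'E'
from h import *
plan((.491,.2825,.040),76.3)
E
```

```text
pos [0.491  0.2825 0.0397] head 76.28 tilt [ 3.e-04  2.e-04 -1.e+00] shift [ 0.      0.     -0.0003] rows 1 each [ 0.      0.     -0.0003] yaw -0.02 joints [-35.   34.9   0.5 109.4  -0.5  35.7  42.1] t 4.8 F [-0.3 -0.2  0.1] gap 0.0002
```

The fingers shut on nothing, so I take a look.

```bash
python3 - <<'E'
from h import *
T=grab('top');S=grab('side')
o=[]
for f,p in((T,(.491,.2825,.04)),(S,(.491,.2825,.05))):
    x,y=proj(f,p).astype(int); o.append(cv2.resize(f['frame'][max(0,y-35):y+35,x-35:x+35,::-1],(400,400),interpolation=cv2.INTER_CUBIC)); print(x,y)
cv2.imwrite('pics/c5.png',np.clip(np.hstack(o)*1.5,0,255).astype(np.uint8))
E
```

```text
178 219
238 155
```

View pics/c5.png

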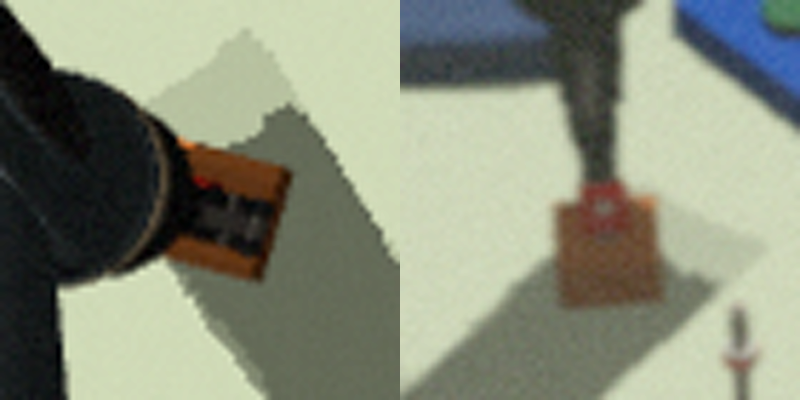

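Emit:
servo_tool --moves '[{"x": 0,"y": 0,"z": -0.02,"yaw": 0,"claw": 0.0},{"x": 0,"y": 0,"z": -0.03,"yaw": 0,"claw": 0.0},{"x": 0,"y": 0,"z": 0,"yaw": 0,"claw": 0.0},{"x": 0,"y": 0,"z": 0,"yaw": 0,"claw": 0.0}]'

```text
time_s: 5.3
tcp_pos: [0.4912, 0.2826, 0.09]
tcp_rot: [[0.237, 0.971, 0.001], [0.971, -0.237, 0.001], [0.001, 0.001, -1.0]]
contact_force: [-0.0, 0.4, -0.7]
finger_gap: 0.0004
```

```bash
python3 - <<'E'
from h import *
T=grab('top');S=grab('side')
plan((.491,.2825,.040),76.3)
o=[]
for f,p in((T,(.491,.2825,.04)),(S,(.491,.2825,.06))):
    x,y=proj(f,p).astype(int); o.append(cv2.resize(f['frame'][max(0,y-28):y+28,x-28:x+28,::-1],(400,400),interpolation=cv2.INTER_CUBIC)); print(x,y)
    print('tip',proj(f,readout.get_state()['tcp_pos']))
cv2.imwrite('pics/c6.png',np.clip(np.hstack(o)*1.8,0,255).astype(np.uint8))
T0,S0=np.load('avg.npy',allow_pickle=True)
for f in(T0,T,S0,S):
    a=f['frame'].astype(int); x,y=proj(f,(.491,.2825,.05)).astype(int)
    m=(a[...,0]>2.6*a[...,1])if f is T or f is T0 else (a[...,0]-a[...,1]>18)&(a[...,1]<1.35*a[...,2])
    w=np.zeros_like(m);w[y-14:y+14,x-14:x+14]=1;ys,xs=np.where(m&w);print(len(xs),xs.mean(),ys.mean(),xs.min(),xs.max(),ys.min(),ys.max())
E
```

```text
pos [0.4904 0.2822 0.0888] head 76.28 tilt [-9.e-04 -6.e-04 -1.e+00] shift [0.0005 0.0006 0.0488] rows 2 each [0.0002 0.0003 0.0244] yaw -0.02 joints [-35.1  30.9   0.7 107.   -0.5  42.1  42.2] t 5.4 F [-0.5  0.6  0.6] gap 0.0003
178 219
tip [173.80840868 219.04187042]
237 152
tip [236.95342731 146.05256973]
62 177.08064516129033 219.70967741935485 173 181 215 224
14 174.92857142857142 216.85714285714286 165 189 207 229
84 238.4047619047619 155.98809523809524 230 248 151 165
88 239.13636363636363 157.3068181818182 232 247 152 167
```

View pics/c6.png

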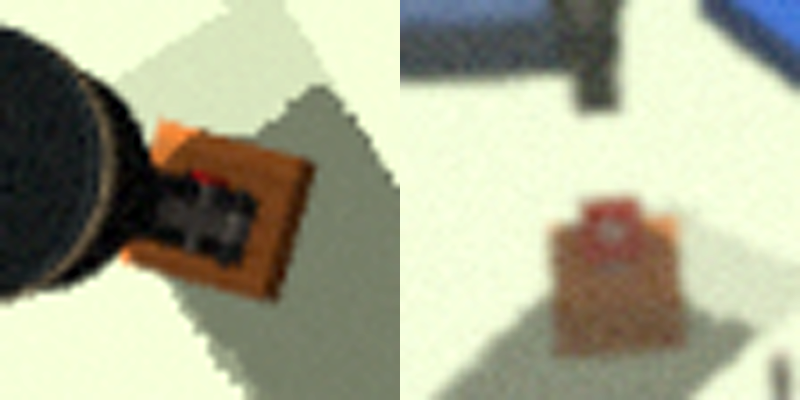

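The side picture shows the finger tips about 7 px (about 30 mm) higher than the reported TCP projects. The fingers shut above the key's head. I measure this precisely.

```bash
python3 - <<'E'
from h import *
np.set_printoptions(precision=4,suppress=True,linewidth=200)
S=grab('side');a=S['frame'].sum(2)
print(a[130:150,228:246])
s=readout.get_state()['tcp_pos']
for dz in(0,.01,.019,.025,.03,.035): print(dz,proj(S,s+np.array([0,0,dz])),'y+',proj(S,s+np.array([0,dz,0])))
E
```

```text
[[135 123 134 118 100 124 110 128 119 112 115 219 330 384 401 397 404 393]
 [135 116 124 118 102 115  99 113 104 107 146 227 336 398 404 399 402 397]
 [122 134 119 110 119 111 113 105 108 104 145 252 357 397 407 402 398 397]
 [159 162 142 152 157 140 127  98 115 109 157 261 355 399 399 398 400 401]
 [245 252 255 253 219 168 145 116 122 129 187 269 354 396 391 401 393 408]
 [360 363 357 348 281 218 152 106 118 125 172 265 350 400 397 401 401 406]
 [394 396 395 385 319 231 152 111 100 134 170 253 347 389 402 406 398 399]
 [394 404 392 388 343 247 164 114 110 127 158 248 341 384 395 400 402 403]
 [403 400 404 391 348 250 172 134 118 126 163 254 348 391 396 396 403 398]
 [402 403 397 394 362 287 218 201 198 200 222 293 361 391 401 399 393 401]
 [400 404 407 393 384 353 329 332 321 322 346 367 386 406 400 396 401 402]
 [391 400 396 399 400 395 387 385 378 379 387 393 396 399 404 403 405 398]
 [404 397 405 400 403 397 399 401 402 394 406 397 403 404 397 404 400 403]
 [405 398 395 401 396 400 398 403 403 400 399 402 399 405 405 401 398 395]
 [400 397 401 406 407 398 401 403 404 400 398 398 405 400 409 397 405 403]
 [401 401 406 409 400 403 401 405 405 395 398 399 406 404 405 403 400 408]
 [401 405 398 403 403 402 398 398 406 399 399 403 398 399 401 401 403 403]
 [400 404 397 396 402 399 398 404 405 405 404 399 403 395 397 400 400 398]
 [404 398 401 401 401 396 398 399 393 404 402 396 400 402 399 399 404 402]
 [397 400 400 401 390 407 403 399 402 403 402 398 400 393 398 403 399 403]]
0 [236.9345 146.1102] y+ [236.9345 146.1102]
0.01 [236.6824 143.6331] y+ [236.0727 144.2327]
0.019 [236.4531 141.3804] y+ [235.3039 142.558 ]
0.025 [236.299  139.8662] y+ [234.795  141.4492]
0.03 [236.1698 138.5966] y+ [234.373 140.53 ]
0.035 [236.0398 137.32  ] y+ [233.953  139.6149]
```

Emit:
servo_tool --moves '[{"x": 0,"y": 0,"z": 0,"yaw": 0,"claw": 0.05},{"x": 0,"y": 0,"z": 0,"yaw": 0,"claw": 0.05},{"x": 0,"y": 0,"z": 0,"yaw": 0,"claw": 0.05},{"x": 0,"y": 0,"z": 0.02,"yaw": 0,"claw": 0.05},{"x": 0,"y": 0,"z": 0.02,"yaw": 0,"claw": 0.05},{"x": 0,"y": 0,"z": 0.01,"yaw": 0,"claw": 0.05},{"x": 0,"y": 0,"z": 0.005,"yaw": 0,"claw": 0.05},{"x": 0,"y": 0,"z": 0.005,"yaw": 0,"claw": 0.05}]'

```text
time_s: 6.25
tcp_pos: [0.4911, 0.2826, 0.0294]
tcp_rot: [[0.237, 0.971, 0.0], [0.971, -0.237, 0.0], [0.0, 0.0, -1.0]]
contact_force: [0.7, -0.6, -0.4]
finger_gap: 0.0501
```

```bash
python3 - <<'E'
from h import *
np.set_printoptions(precision=4,suppress=True,linewidth=250)
plan((.491,.2825,.040),76.3)
T=grab('top');S=grab('side')
o=[]
for f,p in((T,(.491,.2825,.04)),(S,(.491,.2825,.06))):
    x,y=proj(f,p).astype(int); o.append(cv2.resize(f['frame'][max(0,y-28):y+28,x-28:x+28,::-1],(400,400),interpolation=cv2.INTER_CUBIC))
cv2.imwrite('pics/c7.png',np.clip(np.hstack(o)*1.8,0,255).astype(np.uint8))
E
```

```text
pos [0.4911 0.2826 0.0294] head 76.28 tilt [ 0.0002  0.0001 -1.    ] shift [-0.0001 -0.0001 -0.0106] rows 1 each [-0.0001 -0.0001 -0.0106] yaw -0.02 joints [-35.   35.8   0.5 109.8  -0.5  34.4  42.1] t 6.25 F [ 0.7 -0.6 -0.4] gap 0.0501
```

View pics/c7.png

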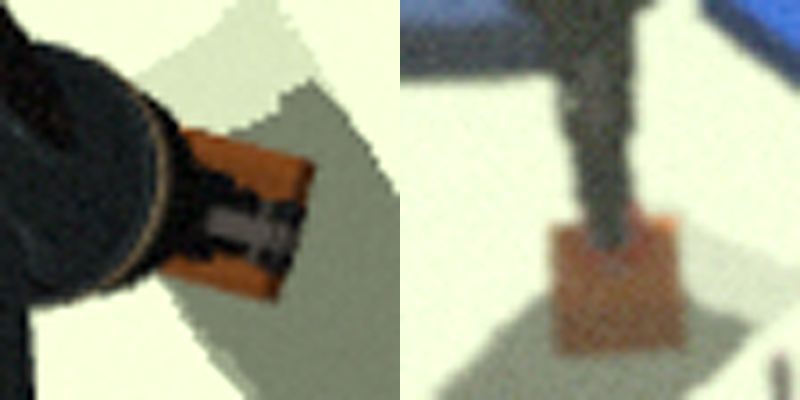

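At a reported z of 0.029, below the block's top, there is no contact. The tips really do sit about 33 mm higher than reported, so I go lower carefully.

Emit:
servo_tool --moves '[{"x": 0,"y": 0,"z": 0.005,"yaw": 0,"claw": 0.05},{"x": 0,"y": 0,"z": 0.005,"yaw": 0,"claw": 0.05},{"x": 0,"y": 0,"z": 0.005,"yaw": 0,"claw": 0.05},{"x": 0,"y": 0,"z": 0.003,"yaw": 0,"claw": 0.05},{"x": 0,"y": 0,"z": 0,"yaw": 0,"claw": 0.05}]'

```text
time_s: 6.85
tcp_pos: [0.4906, 0.2823, 0.0109]
tcp_rot: [[0.237, 0.971, -0.001], [0.971, -0.237, -0.0], [-0.001, -0.001, -1.0]]
contact_force: [-0.9, -0.2, 0.4]
finger_gap: 0.0501
```

Emit:
servo_tool --moves '[{"x": 0,"y": 0,"z": 0,"yaw": 0,"claw": 0.02},{"x": 0,"y": 0,"z": 0,"yaw": 0,"claw": 0.008},{"x": 0,"y": 0,"z": 0,"yaw": 0,"claw": 0.0},{"x": 0,"y": 0,"z": 0,"yaw": 0,"claw": 0.0},{"x": 0,"y": 0,"z": 0,"yaw": 0,"claw": 0.0}]'

```text
time_s: 7.35
tcp_pos: [0.491, 0.2826, 0.0117]
tcp_rot: [[0.237, 0.971, 0.0], [0.971, -0.237, 0.0], [0.0, 0.0, -1.0]]
contact_force: [-0.2, 0.4, 4.5]
finger_gap: 0.011
```

```bash
python3 - <<'E'
from h import *
np.set_printoptions(precision=4,suppress=True,linewidth=250)
plan((.491,.2825,.010),76.3)
E
```

```text
pos [0.491  0.2826 0.0117] head 76.28 tilt [ 0.0004  0.0003 -1.    ] shift [-0.0001  0.      0.0017] rows 1 each [-0.0001  0.      0.0017] yaw -0.02 joints [-34.9  37.3   0.4 110.5  -0.4  32.2  42.1] t 7.35 F [-0.2  0.4  4.5] gap 0.011
```

Emit:
servo_tool --moves '[{"x": 0,"y": 0,"z": 0,"yaw": 0,"claw": 0.025},{"x": 0,"y": 0,"z": -0.003,"yaw": 0,"claw": 0.025},{"x": 0,"y": 0,"z": -0.003,"yaw": 0,"claw": 0.025},{"x": 0,"y": 0,"z": 0,"yaw": 0,"claw": 0.025}]'

```text
time_s: 7.75
tcp_pos: [0.4911, 0.2826, 0.0179]
tcp_rot: [[0.237, 0.971, 0.001], [0.971, -0.237, 0.0], [0.0, 0.001, -1.0]]
contact_force: [0.8, -1.6, -0.1]
finger_gap: 0.0253
```

Emit:
servo_tool --moves '[{"x": 0,"y": 0,"z": 0,"yaw": 0,"claw": 0.008},{"x": 0,"y": 0,"z": 0,"yaw": 0,"claw": 0.0},{"x": 0,"y": 0,"z": 0,"yaw": 0,"claw": 0.0},{"x": 0,"y": 0,"z": 0,"yaw": 0,"claw": 0.0}]'

```text
time_s: 8.15
tcp_pos: [0.491, 0.2826, 0.0177]
tcp_rot: [[0.237, 0.971, 0.0], [0.971, -0.237, 0.0], [0.0, 0.0, -1.0]]
contact_force: [-0.3, 0.2, 5.2]
finger_gap: 0.0105
```

```bash
python3 - <<'E'
from h import *
np.set_printoptions(precision=4,suppress=True,linewidth=250)
plan((.491,.2825,.010),76.3)
E
```

```text
pos [0.491  0.2826 0.0177] head 76.28 tilt [ 0.0004  0.0003 -1.    ] shift [-0.0001  0.      0.0077] rows 1 each [-0.0001  0.      0.0077] yaw -0.02 joints [-34.9  36.8   0.4 110.3  -0.5  32.9  42.1] t 8.15 F [-0.3  0.2  5.2] gap 0.0105
```

Emit:
servo_tool --moves '[{"x": 0,"y": 0,"z": -0.01,"yaw": 0,"claw": 0.0},{"x": 0,"y": 0,"z": -0.03,"yaw": 0,"claw": 0.0},{"x": 0,"y": 0,"z": -0.045,"yaw": 0,"claw": 0.0},{"x": 0,"y": 0,"z": -0.045,"yaw": 0,"claw": 0.0},{"x": 0,"y": 0,"z": -0.035,"yaw": 0,"claw": 0.0},{"x": 0,"y": 0,"z": 0,"yaw": -8.4,"claw": 0.0},{"x": 0,"y": 0,"z": 0,"yaw": -8.3,"claw": 0.0},{"x": 0,"y": 0,"z": 0,"yaw": 0,"claw": 0.0}]'

```text
time_s: 8.95
tcp_pos: [0.4908, 0.2822, 0.1831]
tcp_rot: [[-0.054, 0.999, 0.0], [0.999, 0.054, 0.0], [0.0, 0.0, -1.0]]
contact_force: [0.7, -0.0, -1.3]
finger_gap: 0.0103
```

```bash
python3 - <<'E'
from h import *
np.set_printoptions(precision=4,suppress=True,linewidth=250)
plan((.5256,-.0438,.175),93.0)
E
```

```text
pos [0.4908 0.2822 0.1831] head 93.1 tilt [ 0.0003  0.0003 -1.    ] shift [-0.3274  0.0172  0.008 ] rows 7 each [-0.0468  0.0025  0.0011] yaw 0.1 joints [-32.4  24.6  -3.3 100.6   1.7  54.8  56.7] t 8.95 F [ 0.7 -0.  -1.3] gap 0.0103
```

Emit:
servo_tool --moves '[{"x": -0.03,"y": 0.002,"z": 0,"yaw": 0,"claw": 0.0},{"x": -0.045,"y": 0.002,"z": 0,"yaw": 0,"claw": 0.0},{"x": -0.045,"y": 0.002,"z": 0,"yaw": 0,"claw": 0.0},{"x": -0.045,"y": 0.002,"z": 0,"yaw": 0,"claw": 0.0},{"x": -0.045,"y": 0.002,"z": 0,"yaw": 0,"claw": 0.0},{"x": -0.045,"y": 0.002,"z": 0,"yaw": 0,"claw": 0.0},{"x": -0.045,"y": 0.003,"z": 0,"yaw": 0,"claw": 0.0},{"x": -0.027,"y": 0.002,"z": 0,"yaw": 0,"claw": 0.0},{"x": 0,"y": 0,"z": 0.0,"yaw": 0,"claw": 0.0},{"x": 0,"y": 0,"z": 0.0,"yaw": 0,"claw": 0.0}]'

```text
time_s: 9.95
tcp_pos: [0.5245, -0.0436, 0.1823]
tcp_rot: [[-0.047, 0.999, -0.001], [0.999, 0.047, 0.0], [0.0, -0.001, -1.0]]
contact_force: [0.3, 0.5, -0.0]
finger_gap: 0.0104
```

Emit:
servo_tool --moves '[{"x": 0,"y": 0,"z": 0.04,"yaw": 0,"claw": 0.0},{"x": 0,"y": 0,"z": 0.04,"yaw": 0,"claw": 0.0},{"x": 0,"y": 0,"z": 0.0,"yaw": 0,"claw": 0.0},{"x": 0,"y": 0,"z": 0.0,"yaw": 0,"claw": 0.0}]'

```text
time_s: 10.35
tcp_pos: [0.5246, -0.042, 0.1028]
tcp_rot: [[-0.052, 0.999, -0.002], [0.999, 0.052, 0.0], [0.0, -0.001, -1.0]]
contact_force: [-0.4, -0.7, 0.2]
finger_gap: 0.0105
```

```bash
python3 - <<'E'
from h import *
np.set_printoptions(precision=4,suppress=True,linewidth=250)
plan((.5256,-.0438,.09),93.0)
T=grab('top');S=grab('side')
o=[]
for f,p,r in((T,(.5256,-.0438,.09),28),(S,(.5256,-.0438,.09),25)):
    x,y=proj(f,p).astype(int); print(x,y,r); o.append(cv2.resize(f['frame'][max(0,y-r):y+r,x-r:x+r,::-1],(400,400),interpolation=cv2.INTER_CUBIC))
cv2.imwrite('pics/c8.png',np.clip(np.hstack(o)*1.8,0,255).astype(np.uint8))
np.save('k1.npy',[T,S],allow_pickle=True)
E
```

```text
pos [ 0.5246 -0.042   0.1028] head 93.0 tilt [-0.0015  0.0004 -1.    ] shift [-0.0018  0.0009  0.0128] rows 1 each [-0.0018  0.0009  0.0128] yaw 0.0 joints [ -0.5  27.1   0.  111.8  -0.   41.1  92.5] t 10.35 F [-0.4 -0.7  0.2] gap 0.0105
293 209 28
282 214 25
```

View pics/c8.png

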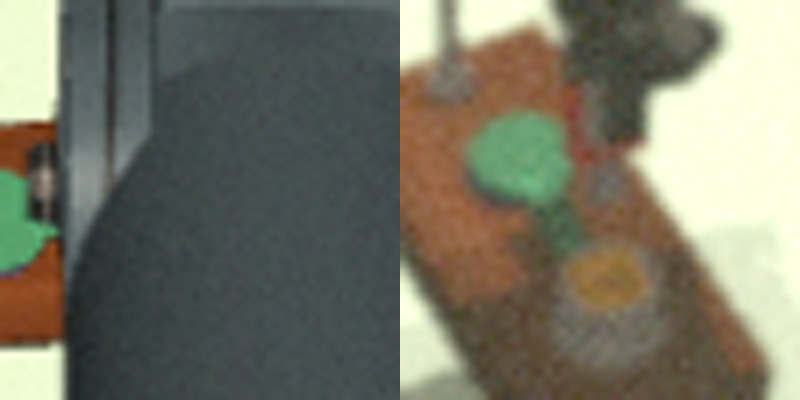

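Emit:
servo_tool --moves '[{"x": -0.0018,"y": 0.001,"z": 0.015,"yaw": 0,"claw": 0.0},{"x": 0,"y": 0,"z": 0.015,"yaw": 0,"claw": 0.0},{"x": 0,"y": 0,"z": 0.0,"yaw": 0,"claw": 0.0},{"x": 0,"y": 0,"z": 0.0,"yaw": 0,"claw": 0.0}]'

```text
time_s: 10.85
tcp_pos: [0.5267, -0.0449, 0.0738]
tcp_rot: [[-0.052, 0.999, 0.002], [0.999, 0.052, 0.0], [-0.0, 0.002, -1.0]]
contact_force: [-0.4, 0.6, -1.2]
finger_gap: 0.0103
```

```bash
python3 - <<'E'
from h import *
np.set_printoptions(precision=4,suppress=True,linewidth=250)
plan((.5256,-.0438,.09),93.0)
ps=[]
F=[grab('side') for _ in range(4)]; 
for i in range(4): ps.append(readout.get_state()['tcp_pos'])
p=np.mean(ps,0); print('tcp',p)
S=dict(F[0]); S['frame']=np.mean([f['frame'] for f in F],0).astype(np.uint8)
foot=p-[0,0,.0097]
for P in(foot,foot+[0,0,.026],foot+[0,0,.056],(.5256,-.0438,.056)): print(proj(S,P))
x,y=proj(S,foot).astype(int)
cv2.imwrite('pics/c9.png',np.clip(cv2.resize(S['frame'][y-22:y+18,x-20:x+20,::-1],(600,600),interpolation=cv2.INTER_CUBIC)*1.8,0,255).astype(np.uint8)); print(x,y)
E
```

```text
pos [ 0.5267 -0.0449  0.0738] head 92.97 tilt [ 0.0016  0.     -1.    ] shift [ 0.0011 -0.001  -0.0162] rows 1 each [ 0.0011 -0.001  -0.0162] yaw -0.03 joints [ -0.2  29.6  -0.1 113.3   0.   37.   92.7] t 10.85 F [-0.4  0.6 -1.2] gap 0.0103
tcp [ 0.5265 -0.0449  0.0735]
[283.0294 221.4993]
[283.0316 215.2375]
[283.0342 207.7483]
[282.5683 223.131 ]
283 221
```

View pics/c9.png

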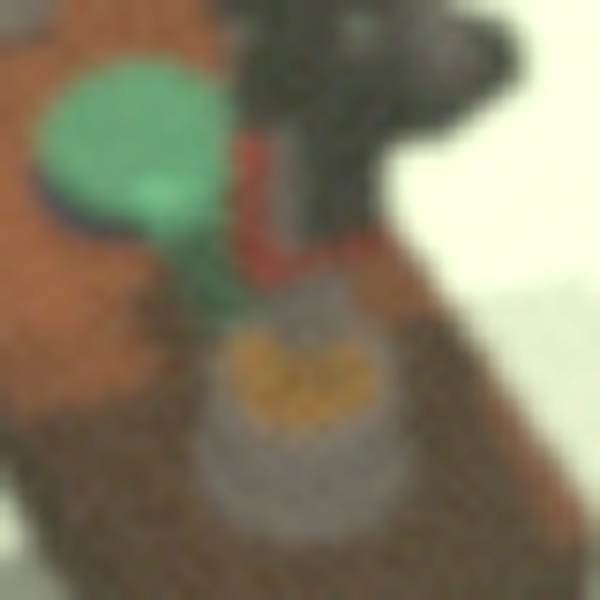

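Emit:
servo_tool --moves '[{"x": 0.001,"y": -0.0013,"z": 0.0,"yaw": 0,"claw": 0.0},{"x": 0,"y": 0,"z": 0.004,"yaw": 0,"claw": 0.0},{"x": 0,"y": 0,"z": 0.003,"yaw": 0,"claw": 0.0},{"x": 0,"y": 0,"z": 0.003,"yaw": 0,"claw": 0.0},{"x": 0,"y": 0,"z": 0.002,"yaw": 0,"claw": 0.0},{"x": 0,"y": 0,"z": 0.0,"yaw": 0,"claw": 0.0}]'

```text
time_s: 11.65
tcp_pos: [0.5245, -0.044, 0.0601]
tcp_rot: [[-0.052, 0.999, -0.0], [0.999, 0.052, 0.0], [0.0, -0.0, -1.0]]
contact_force: [-0.2, -0.4, -0.1]
finger_gap: 0.0103
```

```bash
python3 -c "
from h import *
plan((.5256,-.0438,.0437),93.0); print(readout.get_state()['moment'])"
```

```text
pos [ 0.5245 -0.044   0.0601] head 92.98 tilt [-4.e-04  0.e+00 -1.e+00] shift [0.0002 0.0011 0.0164] rows 1 each [0.0002 0.0011 0.0164] yaw -0.02 joints [-2.000e-01  3.070e+01 -1.000e-01  1.143e+02  1.000e-01  3.510e+01
  9.260e+01] t 11.65 F [-0.2 -0.4 -0.1] gap 0.0103
[ 0.00319801 -0.10440037 -0.02435066]
```

Emit:
servo_tool --moves '[{"x": 0,"y": 0.0004,"z": 0.002,"yaw": 0,"claw": 0.0},{"x": 0,"y": 0,"z": 0.002,"yaw": 0,"claw": 0.0},{"x": 0,"y": 0,"z": 0.002,"yaw": 0,"claw": 0.0},{"x": 0,"y": 0,"z": 0.0,"yaw": 0,"claw": 0.0}]'

```text
time_s: 12.05
tcp_pos: [0.5247, -0.044, 0.0542]
tcp_rot: [[-0.052, 0.999, -0.001], [0.999, 0.052, -0.0], [0.0, -0.001, -1.0]]
contact_force: [0.3, -0.0, 0.5]
finger_gap: 0.0101
```

Emit:
servo_tool --moves '[{"x": 0,"y": 0,"z": 0.003,"yaw": 0,"claw": 0.0},{"x": 0,"y": 0,"z": 0.003,"yaw": 0,"claw": 0.0},{"x": 0,"y": 0,"z": 0.0,"yaw": 0,"claw": 0.0}]'

```text
time_s: 12.35
tcp_pos: [0.5246, -0.044, 0.048]
tcp_rot: [[-0.052, 0.999, -0.001], [0.999, 0.052, -0.0], [0.0, -0.001, -1.0]]
contact_force: [-0.1, -0.9, -0.4]
finger_gap: 0.0105
```

Emit:
servo_tool --moves '[{"x": 0,"y": 0,"z": 0.002,"yaw": 0,"claw": 0.0},{"x": 0,"y": 0,"z": 0.0015,"yaw": 0,"claw": 0.0},{"x": 0,"y": 0,"z": 0.0,"yaw": 0,"claw": 0.0}]'

```text
time_s: 12.65
tcp_pos: [0.5248, -0.044, 0.0447]
tcp_rot: [[-0.052, 0.999, -0.0], [0.999, 0.052, -0.0], [-0.0, -0.0, -1.0]]
contact_force: [0.3, 0.7, -0.6]
finger_gap: 0.0105
```

Emit:
servo_tool --moves '[{"x": 0,"y": 0,"z": 0.001,"yaw": 0,"claw": 0.0},{"x": 0,"y": 0,"z": 0.0,"yaw": 0,"claw": 0.0}]'

```text
time_s: 12.85
tcp_pos: [0.5249, -0.044, 0.0439]
tcp_rot: [[-0.052, 0.999, -0.0], [0.999, 0.052, 0.0], [0.0, -0.0, -1.0]]
contact_force: [-0.0, -0.0, -0.1]
finger_gap: 0.0105
```

```bash
python3 -c "
from h import *
plan((.5256,-.0438,.0437),93.0); print(readout.get_state()['moment'])"
```

```text
pos [ 0.5249 -0.044   0.0439] head 92.98 tilt [-1.e-04  0.e+00 -1.e+00] shift [0.0002 0.0007 0.0002] rows 1 each [0.0002 0.0007 0.0002] yaw -0.02 joints [-2.00e-01  3.21e+01 -1.00e-01  1.15e+02  1.00e-01  3.29e+01  9.25e+01] t 12.85 F [-0.  -0.  -0.1] gap 0.0105
[ 0.02464321 -0.01188061  0.02859348]
```

Emit:
servo_tool --moves '[{"x": 0,"y": 0,"z": 0.001,"yaw": 0,"claw": 0.0},{"x": 0,"y": 0,"z": 0.0,"yaw": 0,"claw": 0.0}]'

```text
time_s: 13.05
tcp_pos: [0.5252, -0.044, 0.0436]
tcp_rot: [[-0.052, 0.999, 0.001], [0.999, 0.052, -0.0], [-0.0, 0.001, -1.0]]
contact_force: [-2.3, 0.1, 8.5]
finger_gap: 0.0105
```

Emit:
servo_tool --moves '[{"x": 0,"y": 0,"z": 0.001,"yaw": 0,"claw": 0.0},{"x": 0,"y": 0,"z": 0.0,"yaw": 0,"claw": 0.0}]'

```text
time_s: 13.25
tcp_pos: [0.5254, -0.0441, 0.0433]
tcp_rot: [[-0.052, 0.999, 0.001], [0.999, 0.052, -0.0], [-0.0, 0.001, -1.0]]
contact_force: [-3.7, 0.6, 18.3]
finger_gap: 0.0104
```

Emit:
servo_tool --moves '[{"x": 0,"y": 0,"z": -0.0015,"yaw": 0,"claw": 0.0},{"x": 0,"y": 0,"z": 0,"yaw": 0,"claw": 0.0},{"x": 0,"y": 0,"z": 0,"yaw": 5,"claw": 0.0},{"x": 0,"y": 0,"z": 0,"yaw": 5,"claw": 0.0},{"x": 0,"y": 0,"z": 0,"yaw": 5,"claw": 0.0},{"x": 0,"y": 0,"z": 0,"yaw": 0,"claw": 0.0}]'

```text
time_s: 13.85
tcp_pos: [0.5253, -0.0443, 0.0437]
tcp_rot: [[0.211, 0.978, 0.001], [0.978, -0.211, -0.001], [-0.0, 0.001, -1.0]]
contact_force: [-0.3, -1.0, 4.2]
finger_gap: 0.0103
```

```bash
python3 -c "
from h import *
plan((.5256,-.0438,.0437),93.0); print(readout.get_state()['moment'])"
```

```text
pos [ 0.5253 -0.0443  0.0437] head 77.83 tilt [ 6.e-04 -5.e-04 -1.e+00] shift [ 0.0006  0.0002 -0.    ] rows 1 each [ 0.0006  0.0002 -0.    ] yaw -15.17 joints [ -3.2  32.3   4.3 115.1  -4.2  32.7  81.8] t 13.85 F [-0.3 -1.   4.2] gap 0.0103
[-0.24585306  0.22000897  0.01624325]
```

Emit:
servo_tool --moves '[{"x": 0,"y": 0,"z": 0,"yaw": 6,"claw": 0.0},{"x": 0,"y": 0,"z": 0,"yaw": 6,"claw": 0.0},{"x": 0,"y": 0,"z": 0,"yaw": 6,"claw": 0.0},{"x": 0,"y": 0,"z": 0,"yaw": 6,"claw": 0.0},{"x": 0,"y": 0,"z": 0,"yaw": 6,"claw": 0.0},{"x": 0,"y": 0,"z": 0,"yaw": 6,"claw": 0.0},{"x": 0,"y": 0,"z": 0,"yaw": 6,"claw": 0.0},{"x": 0,"y": 0,"z": 0,"yaw": 6,"claw": 0.0},{"x": 0,"y": 0,"z": 0,"yaw": 4,"claw": 0.0},{"x": 0,"y": 0,"z": 0,"yaw": 0,"claw": 0.0}]'

```text
time_s: 14.85
tcp_pos: [0.5256, -0.0437, 0.0437]
tcp_rot: [[0.899, 0.437, 0.001], [0.437, -0.899, -0.0], [0.001, 0.0, -1.0]]
contact_force: [-0.5, 0.6, 5.2]
finger_gap: 0.0102
```

```bash
python3 -c "
from h import *
plan((.5256,-.0438,.0437),22.0); print(readout.get_state()['moment'])"
```

```text
pos [ 0.5256 -0.0437  0.0437] head 25.91 tilt [ 9.e-04 -1.e-04 -1.e+00] shift [ 0.      0.0001 -0.    ] rows 1 each [ 0.      0.0001 -0.    ] yaw 3.91 joints [-13.2  33.9  19.4 115.4 -19.5  33.7  45.4] t 14.85 F [-0.5  0.6  5.2] gap 0.0102
[0.23347252 0.04814041 0.07279856]
```

Emit:
servo_tool --moves '[{"x": 0,"y": 0,"z": 0,"yaw": 3,"claw": 0.0},{"x": 0,"y": 0,"z": 0,"yaw": 3,"claw": 0.0},{"x": 0,"y": 0,"z": 0,"yaw": 0,"claw": 0.0}]'

```text
time_s: 15.15
tcp_pos: [0.5256, -0.0437, 0.0436]
tcp_rot: [[0.94, 0.341, 0.001], [0.341, -0.94, 0.0], [0.001, 0.0, -1.0]]
contact_force: [-0.1, 0.5, 4.9]
finger_gap: 0.0103
```

```bash
python3 -c "
from h import *
plan((.5256,-.0438,.0437),22.0); print([readout.get_state()['moment']])"
```

```text
pos [ 0.5256 -0.0437  0.0436] head 19.96 tilt [ 1.e-03  1.e-04 -1.e+00] shift [-0.      0.0001 -0.0001] rows 1 each [-0.      0.0001 -0.0001] yaw -2.04 joints [-14.3  34.1  21.2 115.5 -21.2  34.   41.3] t 15.15 F [-0.1  0.5  4.9] gap 0.0103
[array([ 0.28969149, -0.02567486,  0.03774627])]
```

Emit:
servo_tool --moves '[{"x": 0,"y": 0,"z": 0,"yaw": 3,"claw": 0.0},{"x": 0,"y": 0,"z": 0,"yaw": 2,"claw": 0.0},{"x": 0,"y": 0,"z": 0,"yaw": 0,"claw": 0.0}]'

```text
time_s: 15.45
tcp_pos: [0.5256, -0.0437, 0.0436]
tcp_rot: [[0.966, 0.258, 0.001], [0.258, -0.966, 0.0], [0.001, 0.0, -1.0]]
contact_force: [1.0, 1.5, 4.6]
finger_gap: 0.0105
```

```bash
python3 -c "
from h import *
plan((.5256,-.0438,.0437),22.0); print([readout.get_state()['moment']])"
```

```text
pos [ 0.5256 -0.0437  0.0436] head 14.96 tilt [ 1.1e-03  1.0e-04 -1.0e+00] shift [-0.0001  0.0001 -0.0001] rows 1 each [-0.0001  0.0001 -0.0001] yaw -7.04 joints [-15.2  34.4  22.6 115.5 -22.7  34.3  37.8] t 15.45 F [1.  1.5 4.6] gap 0.0105
[array([ 0.41628081, -0.23782992,  0.05859373])]
```

Emit:
servo_tool --moves '[{"x": 0,"y": 0,"z": 0,"yaw": 2,"claw": 0.0},{"x": 0,"y": 0,"z": 0,"yaw": 2,"claw": 0.0},{"x": 0,"y": 0,"z": 0,"yaw": 0,"claw": 0.0}]'

```text
time_s: 15.75
tcp_pos: [0.5257, -0.0437, 0.0437]
tcp_rot: [[0.982, 0.189, 0.001], [0.189, -0.982, 0.0], [0.001, 0.0, -1.0]]
contact_force: [1.2, 1.8, 5.9]
finger_gap: 0.0104
```

```bash
python3 - <<'E'
from h import *
np.set_printoptions(precision=4,suppress=True)
plan((.5256,-.0438,.0437),22.0); print([readout.get_state()['moment']])
for n in('top','side'):
    f=grab(n); a=f['frame'].astype(int); c=proj(f,(.56,-.01,.04)).astype(int)
    g=((a[...,1]-a[...,0]>12)).astype(np.uint8); w=np.zeros_like(g); cv2.circle(w,tuple(int(v) for v in c),40,1,-1); g&=w
    nn,l,s,ce=cv2.connectedComponentsWithStats(g); g=(l==1+s[1:,4].argmax()).astype(np.uint8)
    d=cv2.distanceTransform(np.kron(g,np.ones((8,8),np.uint8)),cv2.DIST_L2,5); ys,xs=np.where(d>d.max()-1.5)
    q=ray(f,(xs.mean()+.5)/8-.5,(ys.mean()+.5)/8-.5,.04); e=q-[.5256,-.0438,.04]
    print(n,g.sum(),d.max()/8,q,np.hypot(*e[:2]),'lock',np.degrees(np.arctan2(e[0],e[1]))+6.4)
E
```

```text
pos [ 0.5257 -0.0437  0.0437] head 10.89 tilt [ 0.0012  0.0001 -1.    ] shift [-0.0001  0.0001 -0.    ] rows 1 each [-0.0001  0.0001 -0.    ] yaw -11.11 joints [-16.   34.6  23.8 115.5 -23.9  34.5  34.9] t 15.75 F [1.2 1.8 5.9] gap 0.0104
[array([ 0.4938, -0.3463,  0.0225])]
top 1 0.5 [0.6099 0.0066 0.04  ] 0.0982256058482401 lock 65.54508563554202
side 153 5.293024 [ 0.5979 -0.0136  0.04  ] 0.07838927944857912 lock 73.7534906932895
```

Emit:
servo_tool --moves '[{"x": 0,"y": 0,"z": 0,"yaw": 0,"claw": 0.03},{"x": 0,"y": 0,"z": 0,"yaw": 0,"claw": 0.03},{"x": 0,"y": 0,"z": 0,"yaw": 0,"claw": 0.03},{"x": 0,"y": 0,"z": -0.01,"yaw": 0,"claw": 0.03},{"x": 0,"y": 0,"z": -0.03,"yaw": 0,"claw": 0.03},{"x": 0,"y": 0,"z": -0.045,"yaw": 0,"claw": 0.03},{"x": 0,"y": 0,"z": -0.045,"yaw": 0,"claw": 0.05},{"x": 0,"y": 0,"z": 0,"yaw": 0,"claw": 0.05},{"x": 0,"y": 0,"z": 0,"yaw": 0,"claw": 0.05}]'

```text
time_s: 16.75
tcp_pos: [0.5254, -0.044, 0.1749]
tcp_rot: [[0.982, 0.191, 0.002], [0.191, -0.982, 0.0], [0.003, 0.0, -1.0]]
contact_force: [1.1, -0.2, -0.8]
finger_gap: 0.0497
```

```bash
python3 - <<'E'
from h import *
np.set_printoptions(precision=4,suppress=True)
# grip point: loupe origin ~ (.5855,-.3025), yaw ~ -0.015
o=np.array([.5852,-.3025]);yaw=-.015; g=o-.052*np.array([np.cos(yaw),np.sin(yaw)]); print(g)
plan((g[0],g[1],.13),90+np.degrees(yaw))
E
```

```text
[ 0.5332 -0.3017]
pos [ 0.5254 -0.044   0.1749] head 10.98 tilt [ 0.0025  0.0005 -1.    ] shift [-0.0416  0.2545  0.0448] rows 6 each [-0.0069  0.0424  0.0075] yaw -78.16 joints [-21.9  24.7  31.5 107.6 -16.2  51.9  28.2] t 16.75 F [ 1.1 -0.2 -0.8] gap 0.0497
```

Emit:
servo_tool --moves '[{"x": -0.007,"y": 0.042,"z": 0,"yaw": 0,"claw": 0.05},{"x": -0.007,"y": 0.043,"z": 0,"yaw": 0,"claw": 0.05},{"x": -0.007,"y": 0.042,"z": 0,"yaw": 0,"claw": 0.05},{"x": -0.007,"y": 0.043,"z": 0,"yaw": 0,"claw": 0.05},{"x": -0.007,"y": 0.042,"z": 0,"yaw": 0,"claw": 0.05},{"x": -0.007,"y": 0.043,"z": 0,"yaw": 0,"claw": 0.05},{"x": 0,"y": 0,"z": 0,"yaw": -8.5,"claw": 0.05},{"x": 0,"y": 0,"z": 0,"yaw": -8.5,"claw": 0.05},{"x": 0,"y": 0,"z": 0,"yaw": -8.5,"claw": 0.05},{"x": 0,"y": 0,"z": 0,"yaw": -8.5,"claw": 0.05}]'

```text
time_s: 17.75
tcp_pos: [0.5313, -0.3019, 0.1718]
tcp_rot: [[0.703, 0.711, -0.003], [0.711, -0.703, 0.001], [-0.001, -0.003, -1.0]]
contact_force: [-0.3, -0.2, -0.0]
finger_gap: 0.0497
```

Emit:
servo_tool --moves '[{"x": 0,"y": 0,"z": 0.01,"yaw": -8.5,"claw": 0.05},{"x": 0,"y": 0,"z": 0.01,"yaw": -8.5,"claw": 0.05},{"x": 0,"y": 0,"z": 0.01,"yaw": -8.5,"claw": 0.05},{"x": 0,"y": 0,"z": 0.01,"yaw": -8.5,"claw": 0.05},{"x": 0,"y": 0,"z": 0.01,"yaw": -8.5,"claw": 0.05},{"x": 0,"y": 0,"z": 0.01,"yaw": 0,"claw": 0.05},{"x": 0,"y": 0,"z": 0.0,"yaw": 0,"claw": 0.05},{"x": 0,"y": 0,"z": 0.0,"yaw": 0,"claw": 0.05}]'

```text
time_s: 18.55
tcp_pos: [0.5319, -0.3022, 0.1129]
tcp_rot: [[0.048, 0.999, -0.001], [0.999, -0.048, 0.001], [0.0, -0.001, -1.0]]
contact_force: [-0.1, 0.8, -0.1]
finger_gap: 0.0499
```

```bash
python3 - <<'E'
from h import *
np.set_printoptions(precision=4,suppress=True)
plan((.5332,-.3017,.05),89.1)
T=grab('top')
print('key',models.find_in('key','top')[:2],'coin',models.find_in('coin','top')[:3])
o=[]
for p in((.5256,-.0,.05),(.55,-.30,.02)):
    x,y=proj(T,p).astype(int); o.append(cv2.resize(T['frame'][y-30:y+30,x-30:x+30,::-1],(400,400),interpolation=cv2.INTER_CUBIC)); print(x,y)
cv2.imwrite('pics/c10.png',np.clip(np.hstack(o)*1.6,0,255).astype(np.uint8)); np.save('t2.npy',[T],allow_pickle=True)
E
```

```text
pos [ 0.5319 -0.3022  0.1129] head 87.27 tilt [-0.0013  0.0005 -1.    ] shift [0.0006 0.0014 0.0629] rows 2 each [0.0003 0.0007 0.0315] yaw -1.83 joints [ 20.6  32.8   7.4  98.8  -5.3  48.8 117.5] t 18.55 F [-0.1  0.8 -0.1] gap 0.0499
key [{'centre': [0.5267, -0.0471, 0.0907], 'score': 0.46}] coin [{'centre': [0.2947, 0.2025, 0.0257], 'score': 0.75}, {'centre': [0.5227, 0.0047, 0.0309], 'score': 0.67}]
277 210
380 205
```

View pics/c10.png

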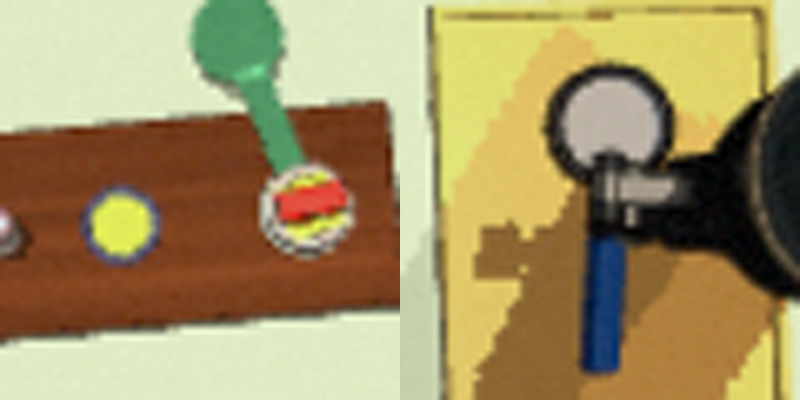

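The top picture shows the key upright in the cylinder (red head at crop 312,202), the cover swung off to +x and the coin clear at crop (121,225). The lens is at crop (612,120), and the finger stands over the handle.

```bash
python3 - <<'E'
from h import *
np.set_printoptions(precision=4,suppress=True)
T=np.load('t2.npy',allow_pickle=True)[0]
print('coin',ray(T,264.65,213.25,.033),'case coin',place([(0,.025,.033)],(.5198,.0116,.1133)))
l=ray(T,381.3,192.5,.017); print('lens',l)
# handle end (602,370) top edge z=.025
h=ray(T,350+202*.15-.5,175+370*.15-.5,.025); print('handle end',h,'expected end at',l[:2]-[.109,0])
d=l[:2]-h[:2]; y=np.arctan2(d[1],d[0]); print('yaw',y,np.linalg.norm(d))
for yaw in(-.015,): print('grip',l[:2]-.052*np.array([np.cos(yaw),np.sin(yaw)]))
# mark: side view
T0,S0=np.load('avg.npy',allow_pickle=True)
b=place([(0,.078,0)],(.5198,.0116,.1133))[0]; print('post',b)
for z in(.03,.083,.09,.1,.105,.11,.113,.135): print(z,proj(S0,[b[0],b[1],z]))
x=int(proj(S0,[b[0],b[1],.1])[0]); y=int(proj(S0,[b[0],b[1],.1])[1]); a=S0['frame'].astype(int)
print(x-5,y-12)
for c in range(3): print(a[y-12:y+12,x-5:x+6,c])
E
```

```text
coin [0.5167 0.0366 0.033 ] case coin [[0.517  0.0364 0.033 ]]
lens [ 0.588  -0.3017  0.017 ]
handle end [ 0.4781 -0.2964  0.025 ] expected end at [ 0.479  -0.3017]
yaw -0.04829988046705241 0.10997708947634327
grip [ 0.536  -0.3009]
post [0.511  0.0891 0.    ]
0.03 [262.8163 198.4174]
0.083 [262.1825 185.8149]
0.09 [262.0958 184.0907]
0.1 [261.9707 181.6024]
0.105 [261.9075 180.3469]
0.11 [261.844  179.0839]
0.113 [261.8057 178.3224]
0.135 [261.5205 172.6524]
256 169
[[134 134 134 134 134 133 134 133 133 134 133]
 [134 135 134 134 133 134 135 134 134 134 135]
 [135 134 134 133 134 133 133 134 134 135 135]
 [135 135 134 132 133 131 129 132 134 134 134]
 [134 133 134 133 129 119 119 123 131 133 134]
 [134 135 135 130 118 100  96 111 127 133 134]
 [133 133 134 131 113  88  79 100 123 132 133]
 [135 134 134 131 112  84  72  95 120 133 134]
 [133 135 134 128 111  86  70  90 119 131 134]
 [134 135 135 131 117  89  70  92 119 132 134]
 [134 134 133 132 120  93  76  95 121 132 134]
 [134 135 134 131 119  97  82 104 122 131 133]
 [135 134 132 126 119 106  98 110 118 120 128]
 [133 133 132 117
[... 2058 characters left out ...]
 120 121 118 105  77  60  80 107 119 119]
 [119 119 120 120 110  85  67  84 110 118 119]
 [121 121 121 119 110  88  72  92 110 114 114]
 [120 119 117 112 107  95  87 100 106 103 111]
 [120 119 117  98  87  85  87  90  88  95 109]
 [120 119 116  97  75  67  63  68  76  97 114]
 [119 119 118 110  93  71  51  61  87 108 117]
 [119 121 120 116 107  84  60  69  97 114 119]
 [121 120 119 120 112  88  65  73 101 117 120]
 [121 120 120 120 115  93  67  71  99 117 119]
 [120 120 119 119 115  95  65  70  99 116 120]
 [119 122 120 119 115  93  66  67  99 116 121]
 [120 119 121 119 115  93  68  68  99 116 121]
 [120 118 120 120 116  97  72  71 100 115 120]
 [119 120 119 119 117  97  72  69  96 114 118]]
```

Emit:
servo_tool --moves '[{"x": 0.0015,"y": 0.0025,"z": 0.02,"yaw": -1,"claw": 0.05},{"x": 0,"y": 0,"z": 0.03,"yaw": 0,"claw": 0.05},{"x": 0,"y": 0,"z": 0.025,"yaw": 0,"claw": 0.05},{"x": 0,"y": 0,"z": 0.02,"yaw": 0,"claw": 0.05},{"x": 0,"y": 0,"z": 0.01,"yaw": 0,"claw": 0.05},{"x": 0,"y": 0,"z": 0.005,"yaw": 0,"claw": 0.05},{"x": 0,"y": 0,"z": 0,"yaw": 0,"claw": 0.05},{"x": 0,"y": 0,"z": 0,"yaw": 0,"claw": 0.05}]'

```text
time_s: 19.5
tcp_pos: [0.5355, -0.3013, 0.0044]
tcp_rot: [[0.027, 1.0, 0.001], [1.0, -0.027, -0.001], [-0.001, 0.001, -1.0]]
contact_force: [0.0, 0.0, -0.6]
finger_gap: 0.0498
```

```bash
python3 - <<'E'
from h import *
np.set_printoptions(precision=4,suppress=True)
plan((.5345,-.3005,-.015),88.3)
S=grab('side'); a=S['frame']; s=readout.get_state()['tcp_pos']
np.save('s3.npy',[S],allow_pickle=True)
x,y=proj(S,s+[0,-.03,.03]).astype(int); print(x,y)
for z in(0,.005,.01,.02,.03): print(z,proj(S,(s[0],s[1]-.025,z)),proj(S,(s[0],s[1]-.04,z)))
print(a[y-14:y+14,x-9:x+9].sum(2))
E
```

```text
pos [ 0.5355 -0.3013  0.0044] head 88.47 tilt [ 0.0013 -0.0007 -1.    ] shift [ 0.0008 -0.001   0.0194] rows 1 each [ 0.0008 -0.001   0.0194] yaw 0.17 joints [ 21.6  40.9   5.5 103.6  -6.2  35.8 119.2] t 19.5 F [ 0.   0.  -0.6] gap 0.0498
327 314
0 [325.9608 319.3226] [328.4818 324.6236]
0.005 [326.1138 318.3338] [328.6452 323.6446]
0.01 [326.2678 317.3379] [328.8098 322.6587]
0.02 [326.5792 315.3248] [329.1425 320.6652]
0.03 [326.8951 313.2825] [329.4801 318.6427]
[[219 232 224 215 188 146 130 129 132 134 127 139 127 141 131 137 171 202]
 [231 232 216 225 205 172 115 141 128 142 176 162 152 147 127 143 166 198]
 [224 217 229 222 206 181 153 145 127 141 160 178 175 141 147 155 151 174]
 [229 217 217 218 221 187 153 121 136 149 163 173 157 159 134 142 149 159]
 [225 225 214 192 193 171 153 135 135 136 139 131 151 138 133 133 144 167]
 [205 209 197 189 176 161 152 115 135 119 135 131 113 128 133 136 137 161]
 [197 186 189 195 189 176 159 125 118 133 129 128 131 125 138 137 127 151]
 [188 192 188 188 187 173 139 136 133 128 133 110 113 128 128 125 126 150]
 [175 192 194 169 177 165 149 
[... 770 characters left out ...]
231 233 221 226 223 232]
 [230 232 232 231 233 227 219 223 230 228 239 233 233 215 229 214 233 234]
 [226 229 227 227 221 237 233 228 232 228 234 221 237 240 229 230 230 228]
 [228 220 227 211 231 227 226 229 223 229 234 235 224 232 212 230 235 234]
 [241 239 238 225 239 231 234 226 233 228 223 224 232 233 235 215 225 231]
 [257 265 256 246 242 229 237 233 240 231 223 228 221 225 226 226 229 223]
 [274 262 262 256 256 251 249 250 254 246 234 232 228 229 233 237 234 226]
 [270 271 266 268 261 271 264 259 267 251 245 232 227 222 239 231 227 224]
 [268 270 257 259 270 266 268 261 266 256 243 236 230 237 236 223 228 228]
 [266 258 274 274 272 268 264 271 247 237 239 233 223 235 226 220 225 232]]
```

Emit:
servo_tool --moves '[{"x": 0.0008,"y": -0.001,"z": 0.004,"yaw": 0,"claw": 0.05},{"x": 0,"y": 0,"z": 0.004,"yaw": 0,"claw": 0.05},{"x": 0,"y": 0,"z": 0.003,"yaw": 0,"claw": 0.05},{"x": 0,"y": 0,"z": 0,"yaw": 0,"claw": 0.05}]'

```text
time_s: 19.95
tcp_pos: [0.5335, -0.3, -0.0081]
tcp_rot: [[0.027, 1.0, -0.001], [1.0, -0.027, 0.0], [0.0, -0.001, -1.0]]
contact_force: [-0.2, 0.3, -0.6]
finger_gap: 0.0497
```

Emit:
servo_tool --moves '[{"x": 0,"y": 0,"z": 0.002,"yaw": 0,"claw": 0.05},{"x": 0,"y": 0,"z": 0.002,"yaw": 0,"claw": 0.05},{"x": 0,"y": 0,"z": 0,"yaw": 0,"claw": 0.05}]'

```text
time_s: 20.25
tcp_pos: [0.5337, -0.3001, -0.0119]
tcp_rot: [[0.027, 1.0, -0.0], [1.0, -0.027, 0.0], [0.0, -0.0, -1.0]]
contact_force: [-0.3, -0.0, 0.2]
finger_gap: 0.0499
```

Emit:
servo_tool --moves '[{"x": 0,"y": 0,"z": 0,"yaw": 0,"claw": 0.025},{"x": 0,"y": 0,"z": 0,"yaw": 0,"claw": 0.025},{"x": 0,"y": 0,"z": 0,"yaw": 0,"claw": 0.025}]'

```text
time_s: 20.55
tcp_pos: [0.5339, -0.3001, -0.0115]
tcp_rot: [[0.027, 1.0, 0.0], [1.0, -0.027, -0.0], [-0.0, 0.0, -1.0]]
contact_force: [0.2, -0.0, -0.7]
finger_gap: 0.025
```

Emit:
servo_tool --moves '[{"x": 0,"y": 0,"z": 0.002,"yaw": 0,"claw": 0.025},{"x": 0,"y": 0,"z": 0.002,"yaw": 0,"claw": 0.025},{"x": 0,"y": 0,"z": 0,"yaw": 0,"claw": 0.025}]'

```text
time_s: 20.85
tcp_pos: [0.5336, -0.3, -0.0159]
tcp_rot: [[0.027, 1.0, -0.001], [1.0, -0.027, 0.0], [0.0, -0.001, -1.0]]
contact_force: [0.8, 0.5, 0.4]
finger_gap: 0.0251
```

Emit:
servo_tool --moves '[{"x": 0,"y": 0,"z": 0.002,"yaw": 0,"claw": 0.025},{"x": 0,"y": 0,"z": 0.001,"yaw": 0,"claw": 0.025},{"x": 0,"y": 0,"z": 0,"yaw": 0,"claw": 0.025}]'

```text
time_s: 21.15
tcp_pos: [0.5337, -0.3001, -0.0188]
tcp_rot: [[0.027, 1.0, -0.0], [1.0, -0.027, 0.0], [0.0, -0.0, -1.0]]
contact_force: [0.1, 0.2, -0.1]
finger_gap: 0.0251
```

Emit:
servo_tool --moves '[{"x": 0,"y": 0,"z": 0,"yaw": 0,"claw": 0.01},{"x": 0,"y": 0,"z": 0,"yaw": 0,"claw": 0.0},{"x": 0,"y": 0,"z": 0,"yaw": 0,"claw": 0.0},{"x": 0,"y": 0,"z": 0,"yaw": 0,"claw": 0.0},{"x": 0,"y": 0,"z": 0,"yaw": 0,"claw": 0.0}]'

```text
time_s: 21.65
tcp_pos: [0.534, -0.3002, -0.0184]
tcp_rot: [[0.027, 1.0, 0.0], [1.0, -0.027, -0.0], [-0.0, 0.0, -1.0]]
contact_force: [-0.4, 0.3, 2.9]
finger_gap: 0.0126
```

Emit:
servo_tool --moves '[{"x": 0,"y": 0,"z": -0.01,"yaw": 0,"claw": 0.0},{"x": 0,"y": 0,"z": -0.02,"yaw": 0,"claw": 0.0},{"x": 0,"y": 0,"z": -0.03,"yaw": 0,"claw": 0.0},{"x": 0,"y": 0,"z": -0.04,"yaw": 0,"claw": 0.0},{"x": 0,"y": 0,"z": -0.04,"yaw": 0,"claw": 0.0},{"x": 0,"y": 0,"z": -0.04,"yaw": 0,"claw": 0.0},{"x": 0,"y": 0,"z": -0.02,"yaw": 0,"claw": 0.0},{"x": 0,"y": 0,"z": 0,"yaw": 0,"claw": 0.0},{"x": 0,"y": 0,"z": 0,"yaw": 0,"claw": 0.0}]'

```text
time_s: 22.55
tcp_pos: [0.5337, -0.2999, 0.1817]
tcp_rot: [[0.026, 1.0, 0.0], [1.0, -0.026, -0.0], [-0.0, 0.0, -1.0]]
contact_force: [0.1, 1.1, -1.7]
finger_gap: 0.0122
```

```bash
cat > m4.py <<'E'
from h import *
import sys
np.set_printoptions(precision=4,suppress=True)
def avg(n,k=3):
    fs=[grab(n) for _ in range(k)]; f=dict(fs[0]); f['frame']=np.mean([a['frame'] for a in fs],0).astype(np.uint8); return f
T=avg('top');S=avg('side'); st=readout.get_state(); p=st['tcp_pos']; np.save('l.npy',[T,S],allow_pickle=True)
R=st['tcp_rot']; fx=R[:,1]  # towards lens
lens=p+.052*fx; zl=p[2]+.0188+.011
print('tcp',p,'pred lens',lens[:2],zl,'pix top',proj(T,[*lens[:2],zl]),'side',proj(S,[*lens[:2],zl]),'gap',st['finger_gap'],'F',st['contact_force'])
for n in('top','side'): print(n,[ (np.round(d['centre'],4),round(d['score'],2)) for d in models.find_in('lens',n)[:4]])
o=[]
for f in(T,S):
    x,y=proj(f,[*lens[:2],zl]).astype(int); print(x,y); o.append(cv2.resize(f['frame'][y-30:y+30,x-30:x+30,::-1],(400,400),interpolation=cv2.INTER_CUBIC))
cv2.imwrite('pics/'+sys.argv[1],np.clip(np.hstack(o)*1.6,0,255).astype(np.uint8))
E
python3 m4.py c11.png; python3 -c "
from h import *
plan((.465,.0366,.15),96.4)"
```

```text
tcp [ 0.5334 -0.2999  0.1805] pred lens [ 0.5854 -0.3013] 0.21025097437382764 pix top [402.8029 183.9869] side [349.7806 254.8218] gap 0.012261765192828088 F [-0.2292 -0.2748 -0.0986]
top [(array([ 0.3291, -0.0686,  0.01  ]), 0.87), (array([ 0.5761, -0.2972,  0.2107]), 0.64), (array([ 0.3241, -0.3823,  0.0051]), 0.54)]
side [(array([ 0.3245, -0.383 ,  0.0066]), 0.88), (array([ 0.5733, -0.3063,  0.2127]), 0.72), (array([ 0.3344, -0.0682,  0.0109]), 0.66)]
402 183
349 254
pos [ 0.5336 -0.3001  0.1808] head 88.47 tilt [-1.e-03  4.e-04 -1.e+00] shift [ 0.3347 -0.0776  0.031 ] rows 8 each [ 0.0418 -0.0097  0.0039] yaw -7.93 joints [ 19.9  28.8   7.9  94.1  -4.5  57.4 117.8] t 22.95 F [ 0.7 -0.  -1.3] gap 0.0124
```

Emit:
servo_tool --moves '[{"x": 0.025,"y": -0.006,"z": 0,"yaw": 0,"claw": 0.0},{"x": 0.04,"y": -0.009,"z": 0,"yaw": 0,"claw": 0.0},{"x": 0.045,"y": -0.01,"z": 0,"yaw": 0,"claw": 0.0},{"x": 0.045,"y": -0.01,"z": 0,"yaw": 0,"claw": 0.0},{"x": 0.045,"y": -0.011,"z": 0,"yaw": 0,"claw": 0.0},{"x": 0.045,"y": -0.01,"z": 0,"yaw": 0,"claw": 0.0},{"x": 0.04,"y": -0.01,"z": 0,"yaw": 0,"claw": 0.0},{"x": 0.03,"y": -0.007,"z": 0,"yaw": 0,"claw": 0.0},{"x": 0.021,"y": -0.005,"z": 0,"yaw": 0,"claw": 0.0},{"x": 0,"y": 0,"z": 0,"yaw": 0,"claw": 0.0}]'

```text
time_s: 23.95
tcp_pos: [0.4642, 0.0412, 0.1814]
tcp_rot: [[0.022, 1.0, -0.0], [1.0, -0.022, 0.001], [0.001, -0.0, -1.0]]
contact_force: [0.3, 0.3, -0.7]
finger_gap: 0.0127
```

Emit:
servo_tool --moves '[{"x": 0,"y": 0,"z": 0.02,"yaw": 0,"claw": 0.0},{"x": 0,"y": 0,"z": 0.03,"yaw": 0,"claw": 0.0},{"x": 0,"y": 0,"z": 0.02,"yaw": 0,"claw": 0.0},{"x": 0,"y": 0,"z": 0,"yaw": 0,"claw": 0.0},{"x": 0,"y": 0,"z": 0,"yaw": 0,"claw": 0.0}]'

```text
time_s: 24.45
tcp_pos: [0.465, 0.0372, 0.1117]
tcp_rot: [[0.028, 1.0, -0.0], [1.0, -0.028, -0.0], [-0.0, -0.0, -1.0]]
contact_force: [0.5, -0.8, -0.4]
finger_gap: 0.0122
```

```bash
python3 -c "
from h import *
plan((.4648,.0379,.0679),88.5)"; python3 m4.py c12.png
```

```text
pos [0.465  0.0372 0.1117] head 88.42 tilt [-5.e-04 -4.e-04 -1.e+00] shift [ 0.0008 -0.0002  0.0438] rows 1 each [ 0.0008 -0.0002  0.0438] yaw -0.08 joints [-13.1  22.3   3.8 119.6  -2.3  38.2  80.6] t 24.45 F [ 0.5 -0.8 -0.4] gap 0.0122
tcp [0.4653 0.0378 0.1122] pred lens [0.5173 0.0365] 0.14200988491791788 pix top [263.4167 210.2584] side [269.6332 182.5251] gap 0.012093225384656394 F [-0.7769 -0.5363 -0.2448]
top [(array([ 0.3243, -0.3854,  0.004 ]), 0.78), (array([ 0.3291, -0.0673,  0.0137]), 0.7)]
side [(array([ 0.326 , -0.3813,  0.0051]), 0.8), (array([ 0.3344, -0.0693,  0.0108]), 0.74), (array([0.4996, 0.0318, 0.1461]), 0.65)]
263 210
269 182
```

Emit:
servo_tool --moves '[{"x": 0,"y": 0,"z": 0.01,"yaw": 0,"claw": 0.0},{"x": 0,"y": 0,"z": 0.015,"yaw": 0,"claw": 0.0},{"x": 0,"y": 0,"z": 0.01,"yaw": 0,"claw": 0.0},{"x": 0,"y": 0,"z": 0.006,"yaw": 0,"claw": 0.0},{"x": 0,"y": 0,"z": 0.003,"yaw": 0,"claw": 0.0},{"x": 0,"y": 0,"z": 0,"yaw": 0,"claw": 0.0},{"x": 0,"y": 0,"z": 0,"yaw": 0,"claw": 0.0}]'

```text
time_s: 25.55
tcp_pos: [0.465, 0.0378, 0.0677]
tcp_rot: [[0.027, 1.0, 0.0], [1.0, -0.027, 0.0], [0.0, 0.0, -1.0]]
contact_force: [0.3, 0.2, -0.2]
finger_gap: 0.0122
```

```bash
python3 m4.py c12.png
```

```text
tcp [0.465  0.0378 0.0677] pred lens [0.517  0.0365] 0.09750411348910092 pix top [263.9714 211.5968] side [269.8791 193.9495] gap 0.012562501681911113 F [ 0.4157  0.3914 -1.0043]
top [(array([ 0.3297, -0.0702,  0.0095]), 0.85), (array([ 0.3273, -0.3831,  0.0039]), 0.52)]
side [(array([ 0.3235, -0.3821,  0.0055]), 0.8), (array([0.4989, 0.0325, 0.1011]), 0.77), (array([ 0.3311, -0.0683,  0.0136]), 0.59)]
263 211
269 193
```

View pics/c12.png

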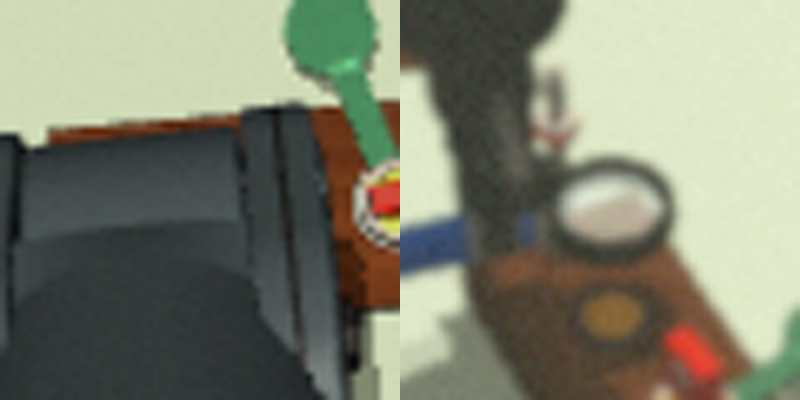

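```bash
python3 - <<'E'
from h import *
np.set_printoptions(precision=2,suppress=True,linewidth=200)
F=[grab('side') for _ in range(10)]; S=F[0]; a=np.mean([f['frame'] for f in F],0)
st=readout.get_state(); p=st['tcp_pos'];fx=st['tcp_rot'][:,1]
d=(a[...,0]-a[...,1]+5); print('R-G rows 176..190 cols 256..267'); print(d[176:191,256:268])
print('R');print(a[176:191,256:268,0])
w=np.clip(d[178:188,257:267]-3,0,None); yy,xx=np.mgrid[178:188,257:267]; print('red centroid',(w*xx).sum()/w.sum(),(w*yy).sum()/w.sum())
b=np.array([.511,.0891]); c=np.array(S['cam_to_world'])[:3,3]; v=c[:2]-b; v/=np.linalg.norm(v)
for z in(.088,.092,.096,.1,.104):
    # mean of visible front arc of red line
    ang=np.radians(np.linspace(-80,80,33)); q=[proj(S,[*(b+.009*(np.cos(t)*v+np.sin(t)*np.array([-v[1],v[0]]))),z]) for t in ang]; wt=np.cos(ang)
    print(z,'red line mean',np.average(q,0,wt),'ends',q[0],q[-1],'mid',q[16])
lz=p[2]+.0298
for X in(-.105,-.09,-.08): print('handle',X,proj(S,[*(p+(.052+X)*fx)[:2],lz+.004]))
bl=a[...,2]-a[...,0]
for col in(238,240,242,244,246): 
    r=np.arange(190,212); ww=np.clip(bl[190:212,col]-2,0,None); print(col,(ww*r).sum()/ww.sum(),ww.max())
E
```

```text
R-G rows 176..190 cols 256..267
[[ 4.1  2.5  1.5  1.8  2.3  4.6  6.3  2.8  0.2 -0.3 -0.5 -0.1]
 [ 3.3  4.   2.6  1.1  2.4  3.7  4.8  3.3  0.6 -0.3 -0.5 -0.7]
 [ 3.8  3.   2.5  1.4  2.8  4.6  6.   4.4  2.1  0.1 -0.7 -0.6]
 [ 5.6  4.4  2.3  3.5  5.3  7.2  8.2  8.1  6.5  4.1  1.4  0. ]
 [ 3.7  3.4  5.8  8.8 10.3 10.5  9.3  9.9 11.2 11.9  5.3  0.5]
 [ 3.5  4.8  9.1 15.5 14.2 11.2 10.  11.3 12.7 12.1  5.1  1. ]
 [ 5.9  5.  10.6 20.9 19.  14.9 14.  14.6 14.9  9.6  3.1  0.2]
 [ 5.8  4.2  9.7 17.  23.3 24.5 26.3 26.5 17.   5.   0.8 -0.9]
 [ 5.3  6.2  4.9  6.3  9.9 17.  25.2 20.4  8.3  2.5  0.2 -0.3]
 [ 6.2  6.   3.9  2.2  3.7  7.  11.6  8.9  2.9  0.3 -0.7 -0.3]
 [ 5.8  5.9  4.7  3.1  2.3  4.4  5.9  4.7  1.2 -0.5 -0.4  0.2]
 [ 4.6  5.2  5.6  3.5  3.6  6.1  6.   5.6  2.   1.7  0.5  2. ]
 [ 7.1  5.3  5.2  4.7  4.3  4.8  6.   6.   4.9  3.4  3.3  3.6]
 [ 5.8  5.3  5.1  4.1  4.1  5.6  5.4  4.7  3.4  4.   3.1  1.6]
 [ 5.6  4.7  4.4  4.   3.   2.9  3.5  3.1  2.7  1.8  0.6  0.3]]
R
[[ 38.8  38.7  50.7  77.6  87.8  79.   74.9  97.5 124.9 137.7 140.5 141. ]
 [ 40.5  40.6  59.4  89.8  98.2  81.9  71.6  
[... 1075 characters left out ...]
n [262.21 186.3 ] ends [259.09 185.11] [265.2  184.81] mid [262.24 186.76]
0.092 red line mean [262.16 185.31] ends [259.03 184.12] [265.16 183.82] mid [262.19 185.77]
0.096 red line mean [262.11 184.32] ends [258.98 183.12] [265.11 182.83] mid [262.14 184.77]
0.1 red line mean [262.06 183.32] ends [258.92 182.12] [265.07 181.83] mid [262.09 183.78]
0.104 red line mean [262.01 182.32] ends [258.86 181.12] [265.03 180.83] mid [262.04 182.77]
handle -0.105 [233.41 201.71]
handle -0.09 [238.69 200.45]
handle -0.08 [242.2  199.61]
238 200.39674229203027 33.800000000000004
240 199.91732283464566 33.7
242 199.43713956170703 34.1
244 199.00057208237985 34.900000000000006
246 198.54399079930994 33.4
```

Emit:
servo_tool --moves '[{"x": 0,"y": 0,"z": -0.002,"yaw": 0,"claw": 0.0},{"x": 0,"y": 0,"z": -0.0017,"yaw": 0,"claw": 0.0},{"x": 0,"y": 0,"z": 0,"yaw": 0,"claw": 0.0},{"x": 0,"y": 0,"z": 0,"yaw": 0,"claw": 0.0},{"x": 0,"y": 0,"z": 0,"yaw": 0,"claw": 0.0},{"x": 0,"y": 0,"z": 0,"yaw": 0,"claw": 0.0},{"x": 0,"y": 0,"z": 0,"yaw": 0,"claw": 0.0}]'

```text
time_s: 27.15
tcp_pos: [0.4648, 0.0378, 0.0711]
tcp_rot: [[0.027, 1.0, -0.0], [1.0, -0.027, -0.0], [-0.0, -0.0, -1.0]]
contact_force: [-0.0, -0.2, 0.2]
finger_gap: 0.0123
```

```bash
python3 - <<'E'
from h import *
plan((.4648,.0379,.0716),88.5)
S=grab('side'); a=S['frame'].astype(int)
# key + cover check
r=(a[...,0]>1.8*a[...,1]); w=np.zeros_like(r); x,y=proj(S,(.5256,-.0438,.075)).astype(int); w[y-12:y+12,x-12:x+12]=1; ys,xs=np.where(r&w); print('key red',len(xs),xs.mean(),ys.mean(),'pred',proj(S,(.5256,-.0438,.078)))
order.job_done()
E
```

```text
pos [0.4648 0.0378 0.0711] head 88.48 tilt [-1.e-04 -0.e+00 -1.e+00] shift [ 0.0001 -0.     -0.0005] rows 1 each [ 0.0001 -0.     -0.0005] yaw -0.02 joints [-12.7  26.1   3.2 122.2  -2.7  31.8  80.9] t 27.15 F [-0.  -0.2  0.2] gap 0.0123
key red 59 282.96610169491527 216.3050847457627 pred [282.56371858 217.89721953]
the job is handed in; nothing more can be done
```

I turned the key fully home in the wooden case, which swung the cover off the coin. I then handed the job in at about 27 s with the loupe held over the coin; no verdict was reported.

**Key:** The first grasp closed on nothing, because the finger tips sit about 30 mm higher than the reported tool point. I regripped lower, and it held. The key met the slot floor at the predicted height (tool z 43.6 mm, predicted 43.7 mm). After the turn, the side camera put the cylinder at about 1.29 rad of the 1.3 rad stop. The top camera gave no usable angle because the arm hid the cover, but a later top picture showed the coin clear and the key in the cylinder.

**Loupe:** Before the last raise, the side view showed the lens ring within about 1 mm of where I expected it over the coin. The handle was level to within 0.3 px. Force readings stayed near zero.

**Height:** This is the least certain figure. My first estimate of the red line was 97.5 mm above the shelf and a closer look gave about 101 mm, so I raised the lens to roughly 101 mm. The two estimates differ by 3.5 mm, against the 7 mm allowed.

**Not checked:** The top camera could not see the lens at the end because the arm was in the way. I took no picture for the lens itself after the final 3.7 mm raise. In the last check, the key's red head was 1.6 px above its predicted spot. I put that down to only part of the head showing and did not look further.

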